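# Find the weak contact spring on the check jig

## Task

Three contact springs of the spot welder are clamped side by side in the check jig. One after the other, from the left (+y) to the right as seen from the robot, press the free tip of each gently down until it rests on its stop and hold it there for half a second, feeling how hard it pushes back, but never load a spring unit with more than 20 N. Then slide the red pointer so that it points at the middle of the one weak spring and, with the pointer there, slowly press that spring's tip down to its stop once more to make sure; leave the pointer there, let everything go, and keep the small things round the jig where they stand.

Things in the scene. Friction and masses are not known exactly. Their poses are not given: they have to be found in the camera images.
- jig: dark steel base plate of the check jig, fixed, 185 x 270 x 12 mm; origin on the worktop (the plate spans x = -75 to +110 mm, y = -135 to +135 mm); x points from the pointer rail (along y, at x = -52 mm) to the clamps. The spring units stand with their origins at x = 0 and y = +85 (left), +30 (middle) and -25 mm (right), their axes parallel to the jig's
- spring_a: one of three spring units that look alike (which stands left, middle or right varies): clamp at the back, level brass leaf spring 14 mm wide, 2 mm thick, its free tip towards -x with a copper press pad 16 mm across, a rubber-topped stop below. Fixed. Origin: straight below the pad's centre, on the jig's plate, 12 mm above the worktop; +x from tip to clamp, z up
- spring_b: a spring unit, in looks and axes as spring_a (the letters say nothing of stiffness). On all three, the top of the pad at rest is 48 mm above the origin (60 mm above the worktop), give or take 3 mm, for each clamp is set at its own height. The leaf bends at the clamp's edge, x = +65 mm; the clamp spans x = 68 to 102 mm and rises to 56 mm, give or take 3 mm
- spring_c: a spring unit, in looks and axes as spring_a. On all three, the pad goes down 9 mm from rest before the leaf meets its stop; from there the force rises steeply, about 10 N per mm. Two springs are sound: about 1 N per mm at the pad, 9 to 9.5 N just before the stop. One, any of them, is weak: about 0.4 N per mm, 3.6 N just before its stop
- leaf_a (a joint): bending of that unit's leaf spring, rad: 0 at rest, grows as the tip goes down (65 mm from bend to pad, so 0.1 is 6.5 mm); 0.138 on the stop
- leaf_b (a joint): bending of that unit's leaf spring, rad: 0 at rest, grows as the tip goes down (65 mm from bend to pad, so 0.1 is 6.5 mm); 0.138 on the stop
- leaf_c (a joint): bending of that unit's leaf spring, rad: 0 at rest, grows as the tip goes down (65 mm from bend to pad, so 0.1 is 6.5 mm); 0.138 on the stop
- pointer (a joint): position of the red pointer along its rail, m: 0 at the jig's right end (jig y = -108 mm), grows towards jig +y up to 0.216; about 1.5 N of friction, it stays where it is left. It begins parked right of all the springs, between 0 and 0.03
- pointer_tip (a point): tip of the pointer's short red arrow, which points to the jig's +x. Its upright red grip (22 mm along x, 14 mm along y, 27 to 51 mm above the worktop) is centred 26 mm from this point towards the jig's -x; below the grip is its slide, 22 mm wide along y, 21 to 28 mm above the worktop. This point is 26.5 mm above the worktop
- bonding_bottle: small black bottle with a wine-red cap and white label, 26 mm across, 68 mm tall, loose, beside the jig on its left; origin under its centre; to be left alone
- dappen_dish: octagonal clear glass dish, 31 mm across, 26 mm tall, loose; origin under its centre; to be left alone
- cotton_pot: white pot with a lid, 49 mm across, 82 mm tall, loose; origin under its centre; to be left alone

How it is judged:
By the outcome, as a careful person would: the job done as asked, in the order asked, and still so for the second after the job is handed in, with the robot touching nothing.
It also fails if it takes over 64 s, if anything falls off the work surface, if the arm or the gripper's body presses on something with over 40 N, if the wrist force passes 120 N, or if a joint passes its speed limit or range.

## Robot

A 6-joint arm with a two-finger parallel gripper is mounted at the origin on a cart in front of the work surface, level with it; the furniture and walls round the work are solid. World frame = base frame: x ahead of the robot, y to its left, z up, the work surface at z = 0. Lengths are in m, angles in rad, forces in N, time in s.
With the tool pointing down it reaches from about 0.275 to 0.775 m from the base axis. Payload 14.6 kg.
Tool frame: the origin (TCP) lies on the mounting face of the last link; the fingertips stand 173 mm ahead of it and the grasp point (between the pads) lies 155 mm ahead of it (r.pinch_z is the distance from the TCP to the grasp point, in m); z points along the fingers, y is the direction in which the jaws open and shut (so a half turn about z gives the same grasp; the last joint's range is limited). The gripper opens to 85 mm and grips with 20 to 120 N. Pads are 22 mm wide; open, the fingers measure 114 mm over their backs; the gripper's body (76 mm by 85 mm) begins 54 mm behind the grasp point. The pads swing forward as they close: fully open they stand 13 mm farther back than shut.
Start: joints at [-1.393, 0.263, -0.048, 1.259, 0, 1.415], TCP at [0.172, -0.496, 0.405] pointing down, gripper open.
Joint ranges: [-2.65, 2.65], [-0.89, 1.7], [-1.18, 1.37], [-2.13, 2.11], [-1.35, 1.29], [-3.14, 3.14]. Speed limits (rad/s): [1.89, 1.89, 2.57, 2.79, 3.14, 3.14].

## Interface

Orientations are given as [roll, pitch, yaw] about the fixed x, y, z axes, in that order (R = Rz(yaw) Ry(pitch) Rx(roll)).
In Python, from bench import r, eyes gives the robot as it stands.
- The arm moves only by the tool send_rows, never from a script. Its argument "increments" is a list of rows, each an object with "translation": the shift along the tool's x, y, z scaled (see below), a list of three; "rot": the turn, a rotation vector about the tool's x, y, z scaled (see below), a list of three. In form: [{"translation": [tx, ty, tz], "rot": [rx, ry, rz]}, ...]. A call has 1 to 20 rows; each row is the pose to reach, as a shift and turn from the pose measured when the call began, along the tool's axes at that moment; what a row does not reach only later rows make up. The controller multiplies each number of a shift by 200 mm and each number of a turn by 0.5 rad. A row lasts 1/12 s, in which the tool goes at most 41.7 mm and 7.16 degrees, less where a joint would pass 70% of its speed; a pose out of reach is approached as far as the arm can. A call with a number of a shift or a turn outside -1 to 1 is refused whole. A call with a gripper value outside its range is refused whole. "gripper" is the opening, from -1 (shut) to 1 (fully open), set as the call begins (left out, the last holds). The fingers move at their own pace and stop on an object; "squeeze" is the grip in N (left out, the last holds). Time passes only in rows, so rows that repeat a pose let the fingers close. It gives the time, the measured TCP pose, the force and the opening at its end, in the units of the state.
- r.get_state(): the state, without advancing time (a new reading comes with each control period).
- eyes.grab_frame(name): name is "side" or "top"; returns (picture, depth): 400x640x3 uint8, red, green, blue; 400x640 float32, m along the optical axis (not along the pixel's ray), 0 where there is no reading.
- eyes.calibration(name): a dict with "K" (3x3 intrinsics, pixels), "view" (4x4, takes a point from world to camera coordinates). Camera axes: x right, y up, looking along -z (the intrinsics and any distortion apply to the point x, -y, -z); pixel columns grow to the right and rows downward; lengths in m; the calibration is good to about 2 mm. A picture is of the moment at which its call begins. calibration takes no time and is no camera call.
- r.sign_off(): hands the job in, once; it reports no verdict.
The state is a dict: "clock": time; "q": joint angles; "qd": joint speeds; "effort": joint torques, N m; "tool_pos": TCP position; "orientation": TCP orientation; "force": force on the tool from outside, world axes, zero at the start; "wrist_torque": the same for the moment, N m; "grip_width": opening from 0.0 (shut) to 1.0 (fully open).
Only numpy, scipy, OpenCV 4.12 (cv2) and the standard library are available. Lean on these libraries where they do the work, as an engineer would, in place of code of your own. Each camera call takes 0.05 s, during which the arm holds its last target.

## Working session

There is one attempt and no reset: what is moved stays moved. The work goes in short steps, Python scripts to look and compute and a tool call to move; the robot and the scene stay as the last step left them, time stands still between calls to the robot, and variables do not carry over. Pictures are saved under pics/ and viewed, and the job is handed in when it is done.

Besides the shell and the picture viewer there is one more tool, called as name(argument=value, ...) on one line, values as JSON. send_rows: Moves the arm, as the interface text tells. Shifts and turns lie within -1 to 1; 1 stands for 200 mm of shift or 0.5 rad of turn. Its arguments: {"type":"object","properties":{"increments":{"type":"array","items":{"type":"object","properties":{"translation":{"type":"array","items":{"type":"number","minimum":-1,"maximum":1}},"rot":{"type":"array","items":{"type":"number","minimum":-1,"maximum":1}}}}},"gripper":{"type":"number"},"squeeze":{"type":"number"}},"required":["increments"]}

```bash
ls; mkdir -p pics; python3 - <<'E'
from bench import r, eyes
import cv2,numpy as np
print(r.get_state())
for n in("side","top"):
    im,d=eyes.grab_frame(n); c=eyes.calibration(n)
    cv2.imwrite(f"pics/{n}0.png",im[:,:,::-1]); np.savez(f"{n}0.npz",im=im,d=d,K=c["K"],V=c["view"])
    print(n,c)
E
```

```text
pics
{'clock': 0.0, 'q': array([-1.39331722e+00,  2.63523956e-01, -4.89519013e-02,  1.25939794e+00,
        2.30143365e-05,  1.41546498e+00]), 'qd': array([ 0.00083202,  0.00060303, -0.00029772, -0.00137457, -0.00206841,
       -0.00087062]), 'effort': array([-3.95379568e-03, -6.37609935e+01,  3.84562504e+01,  1.38663632e-02,
       -2.50432713e-04, -1.90483883e-05]), 'tool_pos': array([ 0.17148254, -0.49610234,  0.40421897]), 'orientation': array([-3.14053171e+00, -1.89430478e-04,  3.32810332e-01]), 'force': array([-0.01264307,  0.25141614,  0.6124727 ]), 'wrist_torque': array([-0.01701437,  0.04504103,  0.01902841]), 'grip_width': 0.9962416307521663}
side {'K': array([[498.86338045,   0.        , 319.22255392],
       [  0.        , 498.86338045, 202.85397087],
       [  0.        ,   0.        ,   1.        ]]), 'view': array([[-0.92793946, -0.3720813 ,  0.02199681,  0.57105363],
       [ 0.25886218, -0.60087111,  0.75626998, -0.19415444],
       [-0.26817667,  0.7074669 ,  0.6538898 , -1.08793059],
       [ 0.        ,  0.        ,  0.        ,  1.        ]])}
top {'K': array([[507.49969827,   0.        , 313.15693642],
       [  0.        , 507.49969827, 198.30452201],
       [  0.        ,   0.        ,   1.        ]]), 'view': array([[-0.12712251, -0.99187406, -0.00507156,  0.08877491],
       [ 0.96656002, -0.12502299,  0.22389951, -0.61942185],
       [-0.22271417,  0.0235607 ,  0.97459904, -1.08577849],
       [ 0.        ,  0.        ,  0.        ,  1.        ]])}
```

View pics/side0.png

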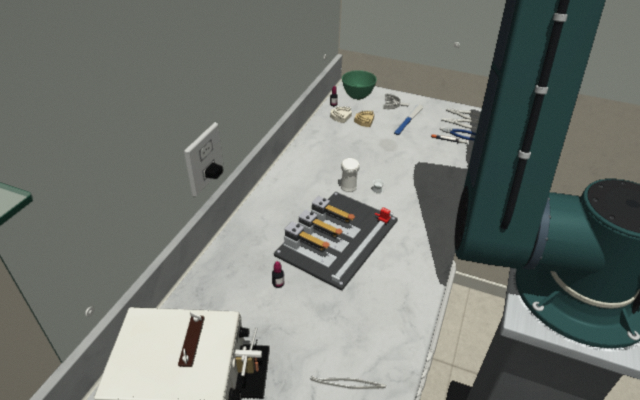

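View pics/top0.png

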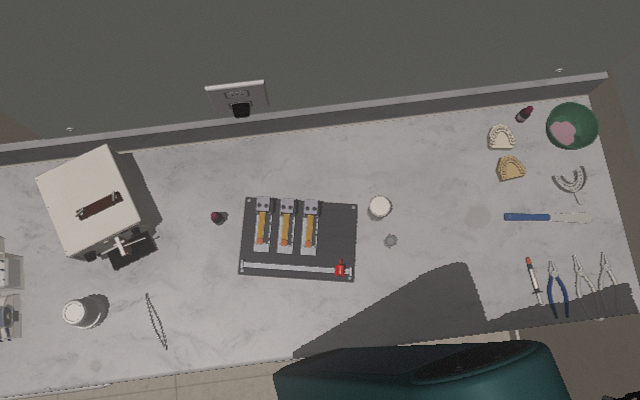

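The top view shows the jig at columns 238–357 and rows 197–282. The three leaves are near columns 262, 287 and 310, the red pointer is at (340,267), the bottle at (217,217), the pot at (380,206) and the dish at (391,241). Next I'll measure these.

```bash
cat > h.py <<'E'
import numpy as np,cv2
def ray(c,uv):
    K=np.array(c["K"]);V=np.array(c["view"]) 
    p=np.linalg.inv(K)@np.array([uv[0],uv[1],1.]); d=np.array([p[0],-p[1],-p[2]])
    R=V[:3,:3];t=V[:3,3]
    return -R.T@t, R.T@d
def onz(c,uv,z):
    o,d=ray(c,uv); return o+d*(z-o[2])/d[2]
def proj(c,P):
    V=np.array(c["view"]);q=V[:3,:3]@np.array(P)+V[:3,3]; q=np.array([q[0],-q[1],-q[2]]);u=np.array(c["K"])@q;return u[:2]/u[2]
E
python3 - <<'E'
from h import *
T=dict(np.load("top0.npz"));S=dict(np.load("side0.npz"))
T["view"]=T["V"];S["view"]=S["V"]
im=T["im"];hsv=cv2.cvtColor(im,cv2.COLOR_RGB2HSV)
crop=im[185:295,200:410];cv2.imwrite("pics/topc.png",cv2.resize(crop[:,:,::-1],None,fx=3.8,fy=3.8,interpolation=cv2.INTER_CUBIC))
crop=S["im"][150:300,260:410];cv2.imwrite("pics/sidec.png",cv2.resize(crop[:,:,::-1],None,fx=4,fy=4,interpolation=cv2.INTER_CUBIC))
# plate
z=np.zeros(im.shape[:2],np.uint8)
m=((im.max(2)<95)).astype(np.uint8); m[:190]=0;m[290:]=0;m[:,:230]=0;m[:,366:]=0
m=cv2.morphologyEx(m,cv2.MORPH_CLOSE,np.ones((15,15)))
cs,_=cv2.findContours(m,0,2);c=max(cs,key=cv2.contourArea);rc=cv2.minAreaRect(c);bx=cv2.boxPoints(rc);print(rc)
ap=cv2.approxPolyDP(c,6,True)[:,0];print(ap)
P=np.array([onz(T,p,.012) for p in ap]);print(P.round(4))
for i in range(len(P)): print(np.linalg.norm(P[i]-P[i-1]))
for nm,C in(("top",T),("side",S)):
    h=cv2.cvtColor(C["im"],cv2.COLOR_RGB2HSV)
    mo=cv2.inRange(h,(5,110,90),(28,255,255))
    n,l,s,ce=cv2.connectedComponentsWithStats(mo)
    print(nm,"orange",[(s[i].tolist(),ce[i].round(1)) for i in range(1,n) if s[i,4]>12])
    mr=cv2.inRange(h,(0,150,120),(4,255,255))|cv2.inRange(h,(172,150,120),(180,255,255))
    n,l,s,ce=cv2.connectedComponentsWithStats(mr)
    print(nm,"red",[(s[i].tolist(),ce[i].round(1)) for i in range(1,n) if s[i,4]>12])
E
```

```text
((298.0761413574219, 238.5750732421875), (115.34751892089844, 78.66923522949219), 3.990912914276123)
[[246 197]
 [239 273]
 [353 280]
 [355 204]]
[[ 0.6629  0.1669  0.012 ]
 [ 0.4848  0.2008  0.012 ]
 [ 0.4352 -0.0591  0.012 ]
 [ 0.6124 -0.0898  0.012 ]]
0.26171328566900975
0.18132143531989164
0.2645721957891875
0.1798471064309968
top orange [([257, 212, 9, 32, 181], array([260.8, 227.5])), ([281, 214, 9, 32, 181], array([284.9, 229.5])), ([305, 215, 9, 32, 183], array([309. , 230.5])), ([526, 257, 5, 7, 23], array([527.7, 260.3]))]
top red [([335, 265, 10, 11, 68], array([339. , 270.2]))]
side orange [([326, 205, 29, 15, 153], array([340.1, 212. ])), ([313, 219, 29, 16, 145], array([327. , 226.4])), ([299, 231, 30, 17, 160], array([313.6, 239.4])), ([255, 362, 3, 9, 19], array([256.4, 365.4]))]
side red [([381, 209, 9, 6, 28], array([385.1, 211.2])), ([379, 216, 11, 6, 35], array([384.2, 218.7]))]
```

```bash
echo
```

```text
(no output)
```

View pics/topc.png

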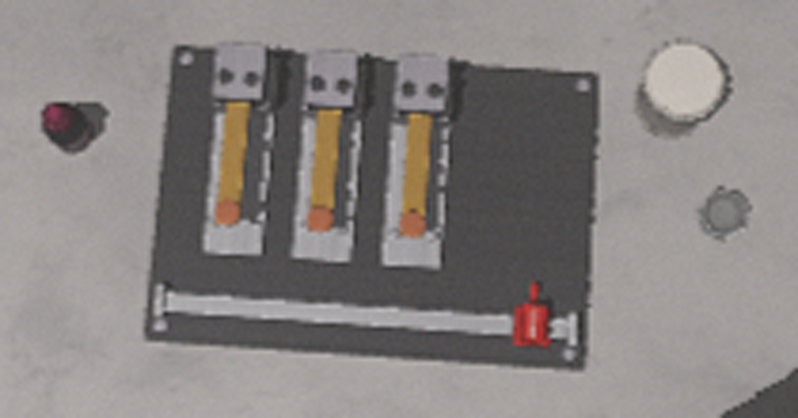

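View pics/sidec.png

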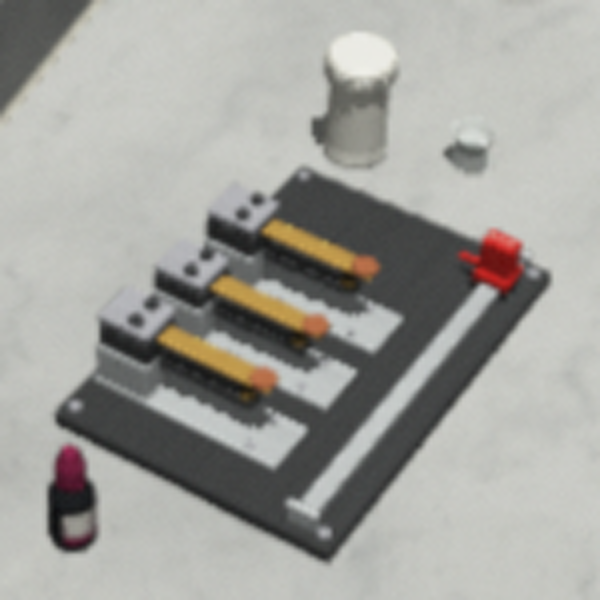

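```bash
python3 - <<'E'
from h import *
T=dict(np.load("top0.npz"));S=dict(np.load("side0.npz"))
T["view"]=T["V"];S["view"]=S["V"]
def pads(C):
    big=cv2.resize(C["im"],None,fx=4,fy=4,interpolation=cv2.INTER_CUBIC)
    h=cv2.cvtColor(big,cv2.COLOR_RGB2HSV)
    m=cv2.inRange(h,(5,110,110),(14,255,255))
    m=cv2.morphologyEx(m,cv2.MORPH_OPEN,np.ones((5,5)))
    n,l,s,ce=cv2.connectedComponentsWithStats(m)
    o=[((ce[i]+.5)/4-.5,s[i].tolist()) for i in range(1,n) if s[i,4]>150 and 230<ce[i][0]/4<370 and 190<ce[i][1]/4<260]
    return o
a=pads(T);b=pads(S);print(a);print(b)
pt=[x[0] for x in sorted(a,key=lambda x:x[0][0])]; ps=[x[0] for x in sorted(b,key=lambda x:x[0][0])]
def tri(p,q):
    o1,d1=ray(T,p);o2,d2=ray(S,q)
    s=np.linalg.lstsq(np.c_[d1,-d2],o2-o1,rcond=None)[0]
    A=o1+s[0]*d1;B=o2+s[1]*d2;return (A+B)/2,np.linalg.norm(A-B)
W=[]
for p,q in zip(pt,ps):
    X,e=tri(p,q);print("tri",X.round(4),e.round(4),"z60",onz(T,p,.060).round(4),onz(S,q,.060).round(4)); W.append((onz(T,p,.06)+onz(S,q,.06))/2)
# screws / corners: top corners
cr=[(176,45),(598,72),(585,369),(146,340)]
Pc=[onz(T,((u+.5)/3.8-.5+200,(v+.5)/3.8-.5+185),.012) for u,v in cr]
crs=[(300,165),(550,278),(330,560),(55,415)] #side: back-right, front-right, front-left, back-left
Ps=[onz(S,((u+.5)/4-.5+260,(v+.5)/4-.5+150),.012) for u,v in crs]
J=np.array([(110,135),(110,-135),(-75,-135),(-75,135)])/1000
Js=np.array([(110,-135),(-75,-135),(-75,135),(110,135)])/1000
Jp=np.array([(0,85),(0,30),(0,-25)])/1000
def fit(J,P):
    P=np.array(P)[:,:2];jc=J.mean(0);pc=P.mean(0)
    H=(J-jc).T@(P-pc);th=np.arctan2(H[0,1]-H[1,0],H[0,0]+H[1,1]);R=np.array([[np.cos(th),-np.sin(th)],[np.sin(th),np.cos(th)]])
    t=pc-R@jc;return th,t,((R@J.T).T+t-P).round(4).tolist()
print(fit(J,Pc));print(fit(Js,Ps));print("pads",fit(Jp,W))
print(fit(np.r_[J,Js,Jp,Jp],Pc+Ps+W+W)[:2])
E
```

```text
[(array([259.38681474, 240.11743856]), [1028, 949, 24, 26, 529]), (array([283.78153358, 241.86774047]), [1125, 956, 25, 26, 551]), (array([308.00625   , 243.39567308]), [1222, 963, 25, 25, 520])]
[(array([350.86275056, 216.09548998]), [1393, 856, 26, 21, 449]), (array([338.26582687, 231.0500646 ]), [1343, 917, 24, 19, 387]), (array([325.26085608, 244.42276675]), [1291, 970, 24, 20, 403])]
tri [0.5467 0.1412 0.0614] 0.0013 z60 [0.5476 0.1414 0.06  ] [0.5464 0.1398 0.06  ]
tri [0.5361 0.0872 0.0582] 0.0016 z60 [0.5366 0.0872 0.06  ] [0.5347 0.089  0.06  ]
tri [0.5249 0.0333 0.063 ] 0.0017 z60 [0.5261 0.0335 0.06  ] [0.5249 0.0301 0.06  ]
(np.float64(-0.19344635905230825), array([0.53046941, 0.05724291]), [[0.0002, 0.0016], [-0.0003, -0.0017], [-0.0002, -0.0009], [0.0003, 0.001]])
(np.float64(-0.19663614282106842), array([0.52841819, 0.05895092]), [[-0.0011, 0.0023], [-0.0017, -0.0031], [0.001, -0.0005], [0.0018, 0.0014]])
pads (np.float64(-0.19489052154458794), array([0.53024577, 0.0574106 ]), [[-0.0003, 0.0002], [0.0004, -0.0013], [-0.0001, 0.0011]])
(np.float64(-0.19531033675230117), array([0.52978272, 0.05780647]))
```

Pads in world coordinates: left (0.547, 0.141), middle (0.536, 0.087), right (0.525, 0.032), at heights of about 61, 58 and 63 mm. The jig origin is (0.530, 0.058) with yaw -0.195. The corner and pad fits agree to about 1 mm. I'll write a planner that gives each move in tool units.

```bash
cat > plan.py <<'E'
import sys,numpy as np
from scipy.spatial.transform import Rotation as Ro
from bench import r
TH=-0.195;T0=np.array([.5298,.0577]);YAW=TH+np.pi
def jig(x,y): c,s=np.cos(TH),np.sin(TH); return T0+np.array([c*x-s*y,s*x+c*y])
def plan(xy,ztcp,yaw=YAW):
    s=r.get_state();R=Ro.from_euler('xyz',s['orientation']);
    G=Ro.from_euler('xyz',[np.pi,0,yaw])
    d=R.inv().apply(np.r_[xy,ztcp]-s['tool_pos']); w=(R.inv()*G).as_rotvec()
    print("clock",s['clock'],"pos",s['tool_pos'].round(4),"F",s['force'].round(2),"grip",round(s['grip_width'],3))
    print("shift",(d/.2).round(4),"rot",(w/.5).round(4))
if __name__=="__main__":
    a=[float(v) for v in sys.argv[1:]]; p=jig(a[0]/1000,a[1]/1000);print(p.round(4)); plan(p,a[2]/1000)
E
python3 plan.py -4 85 270
python3 - <<'E'
from h import *
from plan import *
T=dict(np.load("top0.npz"));T["view"]=T["V"]
for n,u,v,z in(("bottle",60,115,.068),("pot",685,80,.082),("dish",725,212,.026),("grip",532,322,.04)):
    P=onz(T,((u+.5)/3.8-.5+200,(v+.5)/3.8-.5+185),z)[:2]; c,s=np.cos(TH),np.sin(TH);print(n,P.round(3),(np.array([[c,s],[-s,c]])@(P-T0)).round(3))
E
```

```text
[0.5423 0.1419]
clock 0.1 pos [ 0.1715 -0.4961  0.4043] F [ 1.01 -1.11 -0.17] grip 0.999
shift [ 2.7945 -2.4085  0.6741] rot [-3.0000e-04 -2.5000e-03 -5.2276e+00]
bottle [0.616 0.234] [0.051 0.189]
pot [ 0.587 -0.137] [ 0.094 -0.18 ]
dish [ 0.513 -0.157] [ 0.025 -0.214]
grip [ 0.461 -0.03 ] [-0.05 -0.1 ]
```

send_rows(increments=[{"translation":[0.14,-0.12,0],"rot":[0,0,-0.25]},{"translation":[0.28,-0.24,0],"rot":[0,0,-0.5]},{"translation":[0.42,-0.36,0],"rot":[0,0,-0.75]},{"translation":[0.56,-0.48,0],"rot":[0,0,-1]}], gripper=-1, squeeze=20)

```text
clock: 0.43
tool_pos: [0.2463, -0.3673, 0.404]
orientation: [-3.14, -0.001, 0.838]
force: [1.1, -0.1, 0.6]
grip_width: 0.455
```

```bash
python3 plan.py -4 85 270
```

```text
[0.5423 0.1419]
clock 0.4333 pos [ 0.2463 -0.3673  0.404 ] F [ 1.06 -0.11  0.61] grip 0.455
shift [ 2.8819 -0.6012  0.6737] rot [ 4.0000e-04 -4.1000e-03 -4.2167e+00]
```

send_rows(increments=[{"translation":[0.17,-0.04,0],"rot":[0,0,-0.25]},{"translation":[0.34,-0.07,0],"rot":[0,0,-0.5]},{"translation":[0.51,-0.1,0],"rot":[0,0,-0.75]},{"translation":[0.68,-0.14,0],"rot":[0,0,-1]}])

```text
clock: 0.77
tool_pos: [0.3169, -0.246, 0.4041]
orientation: [-3.141, -0.001, 1.339]
force: [0.3, -0.2, 0.6]
grip_width: 0.004
```

```bash
python3 plan.py -4 85 270
```

```text
[0.5423 0.1419]
clock 0.7667 pos [ 0.3169 -0.246   0.4041] F [ 0.28 -0.25  0.64] grip 0.004
shift [2.1455 0.6511 0.6733] rot [ 1.3000e-03 -3.4000e-03 -3.2159e+00]
```

send_rows(increments=[{"translation":[0.17,0.05,0.04],"rot":[0,0,-0.25]},{"translation":[0.34,0.1,0.08],"rot":[0,0,-0.5]},{"translation":[0.51,0.15,0.12],"rot":[0,0,-0.75]},{"translation":[0.68,0.2,0.16],"rot":[0,0,-1]}])

```text
clock: 1.1
tool_pos: [0.3875, -0.121, 0.3719]
orientation: [3.141, -0.002, 1.839]
force: [0.7, -1.3, 1.2]
grip_width: 0.002
```

```bash
python3 plan.py -4 85 270
```

```text
[0.5423 0.1419]
clock 1.1 pos [ 0.3875 -0.121   0.3719] F [ 0.7  -1.33  1.18] grip 0.002
shift [1.0613 1.0947 0.5114] rot [ 1.9000e-03 -2.6000e-03 -2.2153e+00]
```

send_rows(increments=[{"translation":[0.12,0.12,0.04],"rot":[0,0,-0.25]},{"translation":[0.24,0.25,0.08],"rot":[0,0,-0.5]},{"translation":[0.36,0.38,0.12],"rot":[0,0,-0.75]},{"translation":[0.48,0.5,0.16],"rot":[0,0,-1]}])

```text
clock: 1.43
tool_pos: [0.4591, 0.0, 0.3396]
orientation: [3.141, -0.001, 2.339]
force: [1.7, -1.2, -0.7]
grip_width: 0.001
```

```bash
python3 plan.py -4 85 260
```

```text
[0.5423 0.1419]
clock 1.4333 pos [0.4591 0.     0.3396] F [ 1.69 -1.2  -0.67] grip 0.001
shift [0.2201 0.7918 0.399 ] rot [ 0.0025 -0.0018 -1.2146]
```

send_rows(increments=[{"translation":[0.05,0.2,0.05],"rot":[0,0,-0.25]},{"translation":[0.11,0.4,0.1],"rot":[0,0,-0.5]},{"translation":[0.16,0.6,0.15],"rot":[0,0,-0.75]},{"translation":[0.22,0.79,0.2],"rot":[0,0,-1]}])

```text
clock: 1.77
tool_pos: [0.5408, 0.14, 0.3001]
orientation: [3.14, -0.001, 2.839]
force: [1.4, -0.5, 0.5]
grip_width: 0.001
```

```bash
python3 plan.py -4 85 250
```

```text
[0.5423 0.1419]
clock 1.7667 pos [0.5408 0.14   0.3001] F [ 1.35 -0.47  0.5 ] grip 0.001
shift [-0.0048  0.0107  0.2504] rot [ 0.0025 -0.0014 -0.2149]
```

send_rows(increments=[{"translation":[0,0.01,0.06],"rot":[0,0,-0.2149]},{"translation":[-0.0048,0.0107,0.13],"rot":[0.0025,-0.0014,-0.2149]},{"translation":[-0.0048,0.0107,0.2],"rot":[0.0025,-0.0014,-0.2149]},{"translation":[-0.0048,0.0107,0.25],"rot":[0.0025,-0.0014,-0.2149]},{"translation":[-0.0048,0.0107,0.25],"rot":[0.0025,-0.0014,-0.2149]}])

```text
clock: 2.18
tool_pos: [0.5417, 0.1418, 0.2482]
orientation: [-3.141, -0.003, 2.946]
force: [-0.4, 1.0, 0.2]
grip_width: -0.003
```

```bash
cat > snap.py <<'E'
import sys,cv2
from bench import eyes
i=sys.argv[1]
for n,(a,b,c,d) in(("side",(130,300,250,410)),("top",(185,295,200,410))):
    if len(sys.argv)>2 and n not in sys.argv[2:]: continue
    im,_=eyes.grab_frame(n); im=im[:,:,::-1]; cv2.imwrite(f"pics/{n}_{i}_full.png",im)
    cv2.imwrite(f"pics/{n}_{i}.png",cv2.resize(im[a:b,c:d],None,fx=3.5,fy=3.5,interpolation=cv2.INTER_CUBIC))
E
python3 snap.py 1; python3 plan.py -4 85 240
```

```text
[0.5423 0.1419]
clock 2.2833 pos [0.5423 0.1417 0.2502] F [-0.4   0.14  1.25] grip 0.002
shift [-0.0001  0.0008  0.0512] rot [-0.0002 -0.0008 -0.0006]
```

View pics/side_1.png

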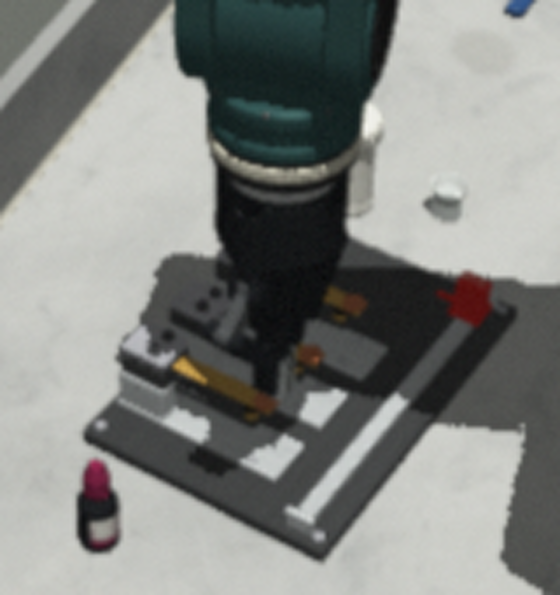

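View pics/top_1.png

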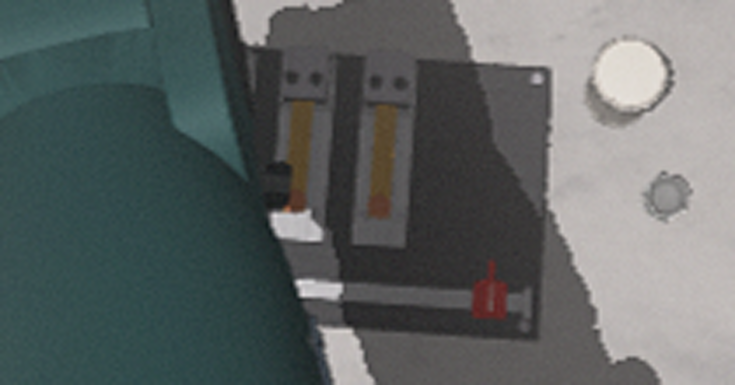

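The fingertip is just above the left pad: in the side crop the finger end is at (265,390) and the pad at (260,403). The pointer and the small things haven't moved. I'll start the descent.

send_rows(increments=[{"translation":[0,0.0008,0.03],"rot":[0,0,0]},{"translation":[0,0.0008,0.06],"rot":[0,0,0]},{"translation":[0,0.0008,0.07],"rot":[0,0,0]},{"translation":[0,0.0008,0.075],"rot":[0,0,0]},{"translation":[0,0.0008,0.08],"rot":[0,0,0]},{"translation":[0,0.0008,0.085],"rot":[0,0,0]},{"translation":[0,0.0008,0.09],"rot":[0,0,0]},{"translation":[0,0.0008,0.09],"rot":[0,0,0]},{"translation":[0,0.0008,0.09],"rot":[0,0,0]}])

```text
clock: 3.03
tool_pos: [0.5423, 0.1419, 0.2324]
orientation: [-3.142, -0.0, 2.946]
force: [-1.0, -0.1, 2.8]
grip_width: -0.003
```

```bash
python3 plan.py -4 85 230
```

```text
[0.5423 0.1419]
clock 3.0333 pos [0.5423 0.1419 0.2324] F [-0.97 -0.15  2.8 ] grip -0.003
shift [-0.0002  0.      0.0119] rot [-0.0001 -0.0006 -0.0006]
```

send_rows(increments=[{"translation":[0,0,0.005]},{"translation":[0,0,0.01]},{"translation":[0,0,0.015]},{"translation":[0,0,0.02]},{"translation":[0,0,0.02]},{"translation":[0,0,0.02]}])

```text
invalid input at $.increments[0]: expected keys translation, rot
```

send_rows(increments=[{"translation":[0,0,0.0]}])

```text
invalid input at $.increments[0]: expected keys translation, rot
```

send_rows(increments=[{"translation":[0,0,0.0]}])

```text
invalid input at $.increments[0]: expected keys translation, rot
```

send_rows(increments=[{"translation":[0,0,0.005],"rot":[0,0,0]},{"translation":[0,0,0.01],"rot":[0,0,0]},{"translation":[0,0,0.015],"rot":[0,0,0]},{"translation":[0,0,0.02],"rot":[0,0,0]},{"translation":[0,0,0.02],"rot":[0,0,0]},{"translation":[0,0,0.02],"rot":[0,0,0]}])

```text
clock: 3.53
tool_pos: [0.5424, 0.1419, 0.2284]
orientation: [3.142, -0.0, 2.946]
force: [-2.2, -0.1, 6.7]
grip_width: 0.001
```

send_rows(increments=[{"translation":[0,0,0.005],"rot":[0,0,0]},{"translation":[0,0,0.005],"rot":[0,0,0]},{"translation":[0,0,0.005],"rot":[0,0,0]}])

```text
clock: 3.78
tool_pos: [0.5423, 0.1419, 0.2276]
orientation: [-3.142, 0.0, 2.946]
force: [-2.6, -1.0, 7.0]
grip_width: 0.002
```

send_rows(increments=[{"translation":[0,0,0.003],"rot":[0,0,0]},{"translation":[0,0,0.003],"rot":[0,0,0]}])

```text
clock: 3.95
tool_pos: [0.5423, 0.1419, 0.2271]
orientation: [3.142, 0.0, 2.946]
force: [-3.0, -0.5, 7.2]
grip_width: -0.001
```

send_rows(increments=[{"translation":[0,0,0.003],"rot":[0,0,0]},{"translation":[0,0,0.003],"rot":[0,0,0]}])

```text
clock: 4.12
tool_pos: [0.5423, 0.1419, 0.2267]
orientation: [3.141, 0.001, 2.946]
force: [-3.5, 0.1, 7.5]
grip_width: 0.002
```

send_rows(increments=[{"translation":[0,0,0.0],"rot":[0,0,0]}])

```text
clock: 4.2
tool_pos: [0.5423, 0.1419, 0.2269]
orientation: [3.141, 0.001, 2.946]
force: [-3.5, -0.3, 8.3]
grip_width: -0.0
```

send_rows(increments=[{"translation":[0,0,0.004],"rot":[0,0,0]},{"translation":[0,0,0.004],"rot":[0,0,0]}])

```text
clock: 4.37
tool_pos: [0.5423, 0.1419, 0.2262]
orientation: [3.141, 0.001, 2.946]
force: [-3.8, 0.2, 8.2]
grip_width: 0.0
```

send_rows(increments=[{"translation":[0,0,0.003],"rot":[0,0,0]},{"translation":[0,0,0.003],"rot":[0,0,0]}])

```text
clock: 4.53
tool_pos: [0.5423, 0.1419, 0.2259]
orientation: [3.141, 0.001, 2.946]
force: [-4.1, -0.5, 8.5]
grip_width: -0.0
```

send_rows(increments=[{"translation":[0,0,0.002],"rot":[0,0,0]},{"translation":[0,0,0.002],"rot":[0,0,0]}])

```text
clock: 4.7
tool_pos: [0.5422, 0.1419, 0.2257]
orientation: [3.141, 0.002, 2.946]
force: [-2.9, -0.3, 8.3]
grip_width: -0.001
```

send_rows(increments=[{"translation":[0,0,0.003],"rot":[0,0,0]},{"translation":[0,0,0.003],"rot":[0,0,0]}])

```text
clock: 4.87
tool_pos: [0.5422, 0.1419, 0.2254]
orientation: [3.141, 0.002, 2.946]
force: [-4.5, -0.1, 10.1]
grip_width: -0.002
```

send_rows(increments=[{"translation":[0,0,0.003],"rot":[0,0,0]},{"translation":[0,0,0.003],"rot":[0,0,0]}])

```text
clock: 5.03
tool_pos: [0.5421, 0.1419, 0.2253]
orientation: [3.141, 0.002, 2.946]
force: [-4.9, -1.1, 11.5]
grip_width: 0.003
```

send_rows(increments=[{"translation":[0,0,0.002],"rot":[0,0,0]},{"translation":[0,0,0.002],"rot":[0,0,0]},{"translation":[0,0,0.002],"rot":[0,0,0]}])

```text
clock: 5.28
tool_pos: [0.5421, 0.1419, 0.2253]
orientation: [3.141, 0.003, 2.946]
force: [-4.0, -0.4, 12.0]
grip_width: -0.003
```

send_rows(increments=[{"translation":[0,0,0.0015],"rot":[0,0,0]},{"translation":[0,0,0.0015],"rot":[0,0,0]},{"translation":[0,0,0.0015],"rot":[0,0,0]}])

```text
clock: 5.53
tool_pos: [0.542, 0.1419, 0.2254]
orientation: [3.141, 0.003, 2.946]
force: [-4.2, -0.8, 11.4]
grip_width: -0.001
```

send_rows(increments=[{"translation":[0,0,0.001],"rot":[0,0,0]},{"translation":[0,0,0.001],"rot":[0,0,0]},{"translation":[0,0,0.001],"rot":[0,0,0]},{"translation":[0,0,0.001],"rot":[0,0,0]}])

```text
clock: 5.87
tool_pos: [0.5419, 0.1419, 0.2255]
orientation: [3.141, 0.003, 2.946]
force: [-3.8, -0.5, 8.9]
grip_width: -0.0
```

send_rows(increments=[{"translation":[0,0,0.003],"rot":[0,0,0]},{"translation":[0,0,0.0035],"rot":[0,0,0]},{"translation":[0,0,0.0035],"rot":[0,0,0]},{"translation":[0,0,0.0035],"rot":[0,0,0]}])

```text
clock: 6.2
tool_pos: [0.5419, 0.1419, 0.2253]
orientation: [3.141, 0.004, 2.946]
force: [-4.4, -0.5, 11.8]
grip_width: -0.003
```

```bash
python3 plan.py -4 85 225;python3 snap.py 2 side
```

```text
[0.5423 0.1419]
clock 6.2 pos [0.5419 0.1419 0.2253] F [-4.39 -0.5  11.78] grip -0.003
shift [-0.0023  0.0003  0.0013] rot [ 0.0013  0.0079 -0.0003]
```

View pics/side_2.png

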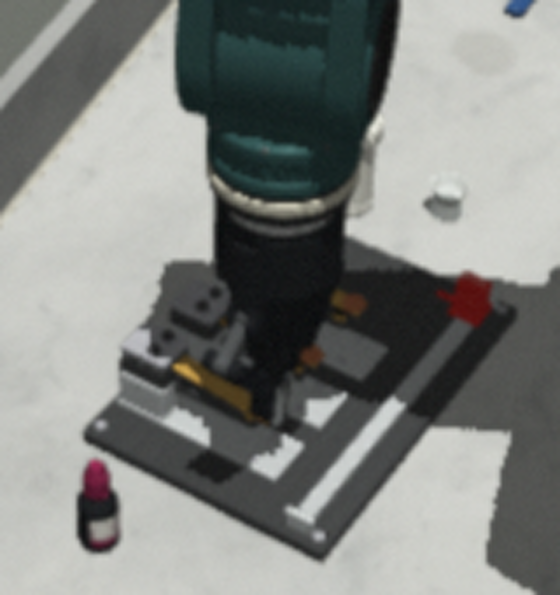

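The leaf is bent down onto its stop. The force slope is now about 9 N/mm, up from 1 N/mm. I'll hold here.

send_rows(increments=[{"translation":[0,0,0.0028],"rot":[0,0,0]},{"translation":[0,0,0.0028],"rot":[0,0,0]},{"translation":[0,0,0.0028],"rot":[0,0,0]},{"translation":[0,0,0.0028],"rot":[0,0,0]},{"translation":[0,0,0.0028],"rot":[0,0,0]},{"translation":[0,0,0.0028],"rot":[0,0,0]},{"translation":[0,0,0.0028],"rot":[0,0,0]}])

```text
clock: 6.83
tool_pos: [0.5418, 0.1419, 0.2252]
orientation: [3.141, 0.004, 2.947]
force: [-5.8, 1.0, 12.6]
grip_width: 0.0
```

send_rows(increments=[{"translation":[0,0,-0.03],"rot":[0,0,0]},{"translation":[0,0,-0.06],"rot":[0,0,0]},{"translation":[0,0,-0.1],"rot":[0,0,0]},{"translation":[0,0,-0.125],"rot":[0,0,0]},{"translation":[0,0,-0.125],"rot":[0,0,0]}])

```text
clock: 7.25
tool_pos: [0.5421, 0.142, 0.2513]
orientation: [3.14, 0.006, 2.947]
force: [0.4, -0.1, -0.4]
grip_width: 0.0
```

```bash
python3 plan.py -4 30 245
```

```text
[0.5317 0.0879]
clock 7.25 pos [0.5421 0.142  0.2513] F [ 0.43 -0.14 -0.39] grip 0.0
shift [-0.0013 -0.2755  0.0312] rot [ 0.0026  0.012  -0.0001]
```

send_rows(increments=[{"translation":[0,-0.14,0],"rot":[0.001,0.006,0]},{"translation":[-0.0013,-0.2755,0.02],"rot":[0.0026,0.012,0]},{"translation":[-0.0013,-0.2755,0.04],"rot":[0.0026,0.012,0]},{"translation":[-0.0013,-0.2755,0.06],"rot":[0.0026,0.012,0]},{"translation":[-0.0013,-0.2755,0.075],"rot":[0.0026,0.012,0]},{"translation":[-0.0013,-0.2755,0.075],"rot":[0.0026,0.012,0]},{"translation":[-0.0013,-0.2755,0.075],"rot":[0.0026,0.012,0]}])

```text
clock: 7.83
tool_pos: [0.5318, 0.0885, 0.2361]
orientation: [-3.142, -0.0, 2.947]
force: [0.5, -0.2, -0.0]
grip_width: 0.003
```

```bash
python3 plan.py -4 30 230; python3 snap.py 3 side
```

```text
[0.5317 0.0879]
clock 7.8333 pos [0.5318 0.0885 0.2361] F [ 0.53 -0.18 -0.03] grip 0.003
shift [ 0.0001 -0.0031  0.0303] rot [-0.     -0.0006  0.0014]
```

View pics/side_3.png

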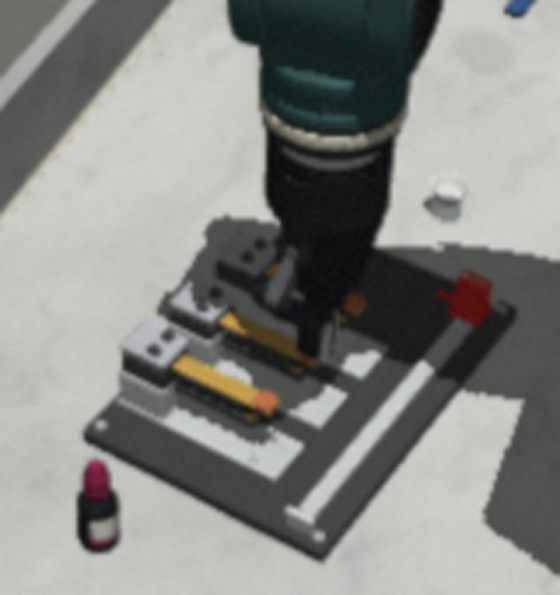

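The left leaf has sprung back level, and the finger is over the middle pad, near (308,360). I'll press the middle one.

send_rows(increments=[{"translation":[0,-0.003,0.01],"rot":[0,0,0]},{"translation":[0,-0.003,0.015],"rot":[0,0,0]},{"translation":[0,-0.003,0.02],"rot":[0,0,0]},{"translation":[0,-0.003,0.025],"rot":[0,0,0]},{"translation":[0,-0.003,0.03],"rot":[0,0,0]},{"translation":[0,-0.003,0.03],"rot":[0,0,0]}])

```text
clock: 8.38
tool_pos: [0.5317, 0.0879, 0.2301]
orientation: [3.141, -0.0, 2.947]
force: [-0.3, 0.7, 0.8]
grip_width: 0.001
```

send_rows(increments=[{"translation":[0,0,0.005],"rot":[0,0,0]},{"translation":[0,0,0.01],"rot":[0,0,0]},{"translation":[0,0,0.01],"rot":[0,0,0]}])

```text
clock: 8.63
tool_pos: [0.5317, 0.0879, 0.2281]
orientation: [3.141, -0.0, 2.947]
force: [-0.6, 0.5, 3.5]
grip_width: 0.001
```

send_rows(increments=[{"translation":[0,0,0.005],"rot":[0,0,0]},{"translation":[0,0,0.01],"rot":[0,0,0]},{"translation":[0,0,0.01],"rot":[0,0,0]}])

```text
clock: 8.88
tool_pos: [0.5317, 0.0879, 0.226]
orientation: [3.141, 0.0, 2.947]
force: [-1.8, 0.5, 5.3]
grip_width: 0.002
```

send_rows(increments=[{"translation":[0,0,0.005],"rot":[0,0,0]},{"translation":[0,0,0.01],"rot":[0,0,0]},{"translation":[0,0,0.01],"rot":[0,0,0]}])

```text
clock: 9.13
tool_pos: [0.5318, 0.0879, 0.2241]
orientation: [3.141, 0.0, 2.947]
force: [-2.1, -0.2, 7.6]
grip_width: 0.0
```

send_rows(increments=[{"translation":[0,0,0.004],"rot":[0,0,0]},{"translation":[0,0,0.005],"rot":[0,0,0]},{"translation":[0,0,0.005],"rot":[0,0,0]}])

```text
clock: 9.38
tool_pos: [0.5318, 0.0879, 0.2233]
orientation: [3.141, 0.001, 2.947]
force: [-2.6, 0.5, 8.6]
grip_width: 0.004
```

send_rows(increments=[{"translation":[0,0,0.004],"rot":[0,0,0]},{"translation":[0,0,0.004],"rot":[0,0,0]}])

```text
clock: 9.55
tool_pos: [0.5318, 0.0879, 0.2228]
orientation: [3.141, 0.001, 2.947]
force: [-3.5, 0.8, 8.7]
grip_width: -0.002
```

send_rows(increments=[{"translation":[0,0,0.003],"rot":[0,0,0]},{"translation":[0,0,0.003],"rot":[0,0,0]}])

```text
clock: 9.72
tool_pos: [0.5317, 0.0879, 0.2224]
orientation: [3.141, 0.001, 2.947]
force: [-3.6, 1.6, 8.5]
grip_width: 0.001
```

send_rows(increments=[{"translation":[0,0,0.003],"rot":[0,0,0]},{"translation":[0,0,0.003],"rot":[0,0,0]}])

```text
clock: 9.88
tool_pos: [0.5317, 0.0879, 0.2222]
orientation: [3.141, 0.002, 2.947]
force: [-3.5, 0.4, 12.0]
grip_width: 0.001
```

send_rows(increments=[{"translation":[0,0,0.003],"rot":[0,0,0]},{"translation":[0,0,0.003],"rot":[0,0,0]}])

```text
clock: 10.05
tool_pos: [0.5317, 0.088, 0.222]
orientation: [3.141, 0.002, 2.947]
force: [-4.8, 0.5, 13.3]
grip_width: -0.003
```

send_rows(increments=[{"translation":[0,0,0.003],"rot":[0,0,0]},{"translation":[0,0,0.003],"rot":[0,0,0]}])

```text
clock: 10.22
tool_pos: [0.5316, 0.088, 0.2219]
orientation: [3.141, 0.003, 2.947]
force: [-5.4, 0.6, 14.4]
grip_width: -0.001
```

send_rows(increments=[{"translation":[0,0,0.0025],"rot":[0,0,0]},{"translation":[0,0,0.0025],"rot":[0,0,0]},{"translation":[0,0,0.0025],"rot":[0,0,0]},{"translation":[0,0,0.0025],"rot":[0,0,0]},{"translation":[0,0,0.0025],"rot":[0,0,0]},{"translation":[0,0,0.0025],"rot":[0,0,0]},{"translation":[0,0,0.0025],"rot":[0,0,0]},{"translation":[0,0,0.0025],"rot":[0,0,0]}])

```text
clock: 10.88
tool_pos: [0.5315, 0.088, 0.222]
orientation: [3.141, 0.003, 2.948]
force: [-4.7, -0.1, 14.1]
grip_width: -0.002
```

send_rows(increments=[{"translation":[0,0,-0.03],"rot":[0,0,0]},{"translation":[0,0,-0.06],"rot":[0,0,0]},{"translation":[0,0,-0.1],"rot":[0,0,0]},{"translation":[0,0,-0.15],"rot":[0,0,0]},{"translation":[0,0,-0.15],"rot":[0,0,0]}])

```text
clock: 11.3
tool_pos: [0.5319, 0.088, 0.2536]
orientation: [3.141, 0.005, 2.947]
force: [-0.2, -1.0, -0.7]
grip_width: -0.001
```

```bash
python3 plan.py -4 -25 239
```

```text
[0.521  0.0339]
clock 11.3 pos [0.5319 0.088  0.2536] F [-0.21 -0.99 -0.66] grip -0.001
shift [ 0.0016 -0.2756  0.0728] rot [0.0021 0.0107 0.0018]
```

send_rows(increments=[{"translation":[0,-0.14,0],"rot":[0.001,0.005,0.001]},{"translation":[0.0016,-0.2756,0.01],"rot":[0.0021,0.0107,0.0018]},{"translation":[0.0016,-0.2756,0.03],"rot":[0.0021,0.0107,0.0018]},{"translation":[0.0016,-0.2756,0.05],"rot":[0.0021,0.0107,0.0018]},{"translation":[0.0016,-0.2756,0.065],"rot":[0.0021,0.0107,0.0018]},{"translation":[0.0016,-0.2756,0.065],"rot":[0.0021,0.0107,0.0018]},{"translation":[0.0016,-0.2756,0.065],"rot":[0.0021,0.0107,0.0018]}])

```text
clock: 11.88
tool_pos: [0.5211, 0.0346, 0.2403]
orientation: [3.142, -0.0, 2.947]
force: [-0.7, -0.1, 0.2]
grip_width: 0.003
```

```bash
python3 plan.py -4 -25 235; python3 snap.py 4 side
```

```text
[0.521  0.0339]
clock 11.8833 pos [0.5211 0.0346 0.2403] F [-0.72 -0.08  0.25] grip 0.003
shift [-0.0003 -0.0032  0.0265] rot [ 0.0001 -0.0008  0.0017]
```

View pics/side_4.png

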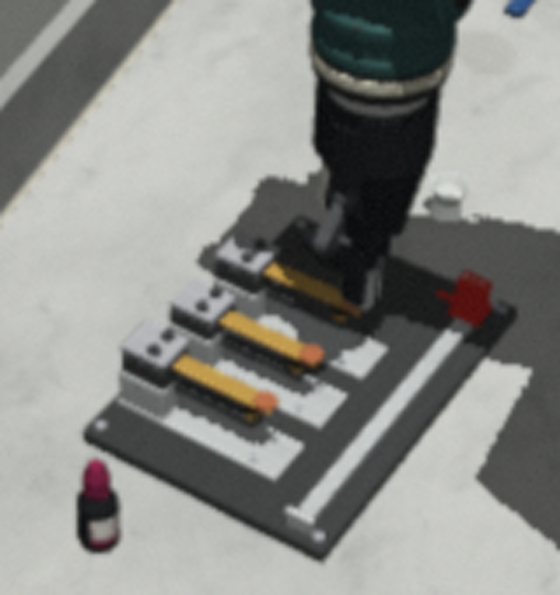

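The left and middle leaves are both back up. The finger is over the right pad, near (355,308). I'll press that one next.

send_rows(increments=[{"translation":[0,-0.0032,0.005],"rot":[0,0,0]},{"translation":[0,-0.0032,0.01],"rot":[0,0,0]},{"translation":[0,-0.0032,0.015],"rot":[0,0,0]},{"translation":[0,-0.0032,0.02],"rot":[0,0,0]},{"translation":[0,-0.0032,0.025],"rot":[0,0,0]},{"translation":[0,-0.0032,0.025],"rot":[0,0,0]}])

```text
clock: 12.43
tool_pos: [0.5209, 0.0339, 0.2353]
orientation: [-3.142, -0.0, 2.947]
force: [0.6, -0.1, -0.3]
grip_width: -0.0
```

send_rows(increments=[{"translation":[0,0,0.005],"rot":[0,0,0]},{"translation":[0,0,0.01],"rot":[0,0,0]},{"translation":[0,0,0.01],"rot":[0,0,0]}])

```text
clock: 12.68
tool_pos: [0.521, 0.0339, 0.2331]
orientation: [3.142, -0.0, 2.947]
force: [0.8, -0.1, 0.4]
grip_width: 0.006
```

send_rows(increments=[{"translation":[0,0,0.005],"rot":[0,0,0]},{"translation":[0,0,0.01],"rot":[0,0,0]},{"translation":[0,0,0.01],"rot":[0,0,0]}])

```text
clock: 12.93
tool_pos: [0.521, 0.0339, 0.231]
orientation: [3.142, -0.0, 2.947]
force: [-0.3, -0.6, 1.8]
grip_width: -0.0
```

send_rows(increments=[{"translation":[0,0,0.005],"rot":[0,0,0]},{"translation":[0,0,0.01],"rot":[0,0,0]},{"translation":[0,0,0.01],"rot":[0,0,0]}])

```text
clock: 13.18
tool_pos: [0.521, 0.0339, 0.2289]
orientation: [3.142, -0.0, 2.947]
force: [0.2, 0.3, 2.2]
grip_width: 0.002
```

send_rows(increments=[{"translation":[0,0,0.005],"rot":[0,0,0]},{"translation":[0,0,0.006],"rot":[0,0,0]},{"translation":[0,0,0.006],"rot":[0,0,0]}])

```text
clock: 13.43
tool_pos: [0.5211, 0.0339, 0.2277]
orientation: [3.142, -0.0, 2.947]
force: [-0.5, 0.7, 2.7]
grip_width: -0.0
```

send_rows(increments=[{"translation":[0,0,0.003],"rot":[0,0,0]},{"translation":[0,0,0.005],"rot":[0,0,0]},{"translation":[0,0,0.005],"rot":[0,0,0]}])

```text
clock: 13.68
tool_pos: [0.5211, 0.0339, 0.2267]
orientation: [3.142, -0.0, 2.947]
force: [0.4, -0.5, 3.6]
grip_width: -0.0
```

send_rows(increments=[{"translation":[0,0,0.003],"rot":[0,0,0]},{"translation":[0,0,0.004],"rot":[0,0,0]},{"translation":[0,0,0.004],"rot":[0,0,0]}])

```text
clock: 13.93
tool_pos: [0.5211, 0.0339, 0.2259]
orientation: [3.141, 0.0, 2.947]
force: [-1.5, -0.8, 5.8]
grip_width: 0.002
```

send_rows(increments=[{"translation":[0,0,0.003],"rot":[0,0,0]},{"translation":[0,0,0.003],"rot":[0,0,0]}])

```text
clock: 14.1
tool_pos: [0.5211, 0.0339, 0.2256]
orientation: [3.141, 0.0, 2.947]
force: [-2.6, -0.1, 10.3]
grip_width: -0.002
```

On the stop: the force jumped from 3.6 to 10 N within 1 mm. I'll hold.

send_rows(increments=[{"translation":[0,0,0.0018],"rot":[0,0,0]},{"translation":[0,0,0.0018],"rot":[0,0,0]},{"translation":[0,0,0.0018],"rot":[0,0,0]},{"translation":[0,0,0.0018],"rot":[0,0,0]},{"translation":[0,0,0.0018],"rot":[0,0,0]},{"translation":[0,0,0.0018],"rot":[0,0,0]},{"translation":[0,0,0.0018],"rot":[0,0,0]},{"translation":[0,0,0.0018],"rot":[0,0,0]}])

```text
clock: 14.77
tool_pos: [0.5211, 0.0339, 0.2256]
orientation: [3.141, 0.001, 2.947]
force: [-2.5, 0.2, 11.3]
grip_width: 0.002
```

send_rows(increments=[{"translation":[0,0,-0.03],"rot":[0,0,0]},{"translation":[0,0,-0.06],"rot":[0,0,0]},{"translation":[0,0,-0.12],"rot":[0,0,0]},{"translation":[0,0,-0.2],"rot":[0,0,0]},{"translation":[0,0,-0.25],"rot":[0,0,0]},{"translation":[0,0,-0.25],"rot":[0,0,0]}])

```text
clock: 15.27
tool_pos: [0.5215, 0.0339, 0.2775]
orientation: [3.141, 0.003, 2.947]
force: [-0.0, -0.4, 0.3]
grip_width: 0.002
```

```bash
python3 snap.py 5; python3 - <<'E'
from h import *
from plan import *
from bench import eyes
for nm in("top","side"):
    C=eyes.calibration(nm); big=cv2.resize(cv2.imread(f"pics/{nm}_5_full.png"),None,fx=4,fy=4,interpolation=cv2.INTER_CUBIC)
    h=cv2.cvtColor(big,cv2.COLOR_BGR2HSV)
    m=cv2.inRange(h,(0,150,60),(5,255,255))|cv2.inRange(h,(172,150,60),(180,255,255))
    n,l,s,ce=cv2.connectedComponentsWithStats(m)
    for i in range(1,n):
        if s[i,4]>150:
            u=(ce[i]+.5)/4-.5; c,sn=np.cos(TH),np.sin(TH)
            print(nm,s[i],u.round(1),[((np.array([[c,sn],[-sn,c]])@(onz(C,u,z)[:2]-T0))*1000).round(1).tolist() for z in(.035,.051)])
E
python3 plan.py -52 -95 270
```

```text
side [1500  835   61   58 2011] [383.6 215.4] [[-51.3, -99.8], [-58.0, -83.1]]
[ 0.4604 -0.0254]
clock 15.3667 pos [0.521  0.0339 0.2756] F [ 0.64  0.6  -0.24] grip 0.0
shift [ 0.2404 -0.3496  0.0275] rot [0.0003 0.0022 0.0017]
```

View pics/top_5.png

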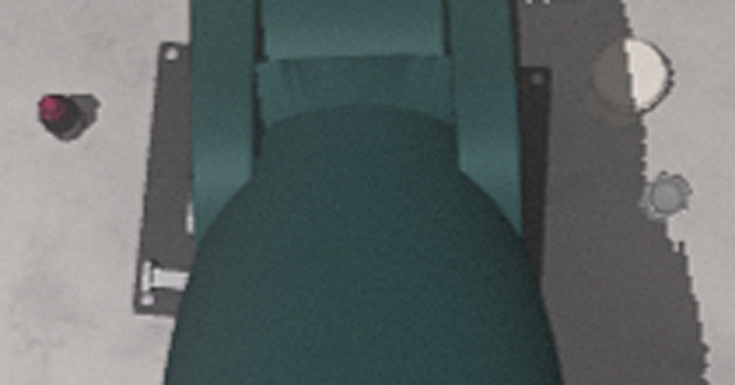

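View pics/side_5.png

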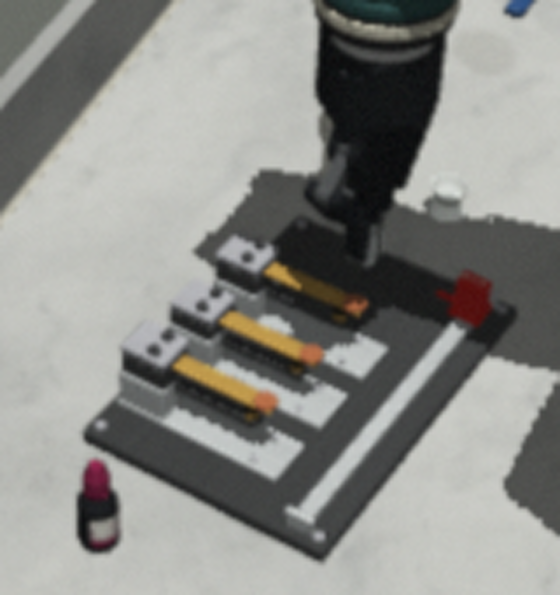

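```bash
python3 - <<'E'
from h import *
from plan import *
from bench import eyes
c,s=np.cos(TH),np.sin(TH);M=np.array([[c,s],[-s,c]])
C=eyes.calibration("top")
for n,u,v,zs in(("tip",534,287,(.0265,)),("grip",532,323,(.03,.04,.051))):
    for z in zs:
        P=onz(C,((u+.5)/3.8-.5+200,(v+.5)/3.8-.5+185),z)[:2];print(n,z,(M@(P-T0)*1000).round(1))
big=cv2.resize(cv2.imread("pics/top0.png"),None,fx=4,fy=4,interpolation=cv2.INTER_CUBIC)
h=cv2.cvtColor(big,cv2.COLOR_BGR2HSV)
m=cv2.inRange(h,(0,150,80),(5,255,255))|cv2.inRange(h,(172,150,80),(180,255,255))
m=cv2.morphologyEx(m,cv2.MORPH_OPEN,np.ones((15,15)))
n,l,st,ce=cv2.connectedComponentsWithStats(m)
for i in range(1,n):
    if 1300<ce[i][0]<1400: 
        u=(ce[i]+.5)/4-.5;print(st[i],u,(M@(onz(C,u,.045)[:2]-T0)*1000).round(1))
E
```

```text
tip 0.0265 [ -28.1 -100.2]
grip 0.03 [ -50.1 -100.1]
grip 0.04 [-51.  -99.7]
grip 0.051 [-52.  -99.2]
```

The right spring is the weak one, at about 0.4 N/mm and 3.6 N at the stop. The pointer is at jig y ≈ -100. I'll grip it and slide it to y = -25.

```bash
python3 plan.py -52 -100 260
```

```text
[ 0.4594 -0.0303]
clock 15.3667 pos [0.521  0.0339 0.2756] F [ 0.64  0.6  -0.24] grip 0.0
shift [ 0.2405 -0.3746  0.0775] rot [0.0003 0.0022 0.0017]
```

send_rows(increments=[{"translation":[0.08,-0.12,0],"rot":[0,0,0]},{"translation":[0.16,-0.25,0],"rot":[0.0003,0.0022,0.0017]},{"translation":[0.2405,-0.3746,0.02],"rot":[0.0003,0.0022,0.0017]},{"translation":[0.2405,-0.3746,0.06],"rot":[0.0003,0.0022,0.0017]},{"translation":[0.2405,-0.3746,0.0775],"rot":[0.0003,0.0022,0.0017]},{"translation":[0.2405,-0.3746,0.0775],"rot":[0.0003,0.0022,0.0017]},{"translation":[0.2405,-0.3746,0.0775],"rot":[0.0003,0.0022,0.0017]}], gripper=0.06)

```text
clock: 15.95
tool_pos: [0.4598, -0.0299, 0.2597]
orientation: [3.141, -0.001, 2.947]
force: [1.0, 0.4, -0.2]
grip_width: 0.529
```

```bash
python3 snap.py 6 side; python3 plan.py -52 -100 206
```

```text
[ 0.4594 -0.0303]
clock 16.0 pos [ 0.4599 -0.0299  0.2599] F [0.48 0.54 0.32] grip 0.531
shift [ 0.002  -0.0026  0.2694] rot [ 0.0002 -0.0004  0.0015]
```

View pics/side_6.png

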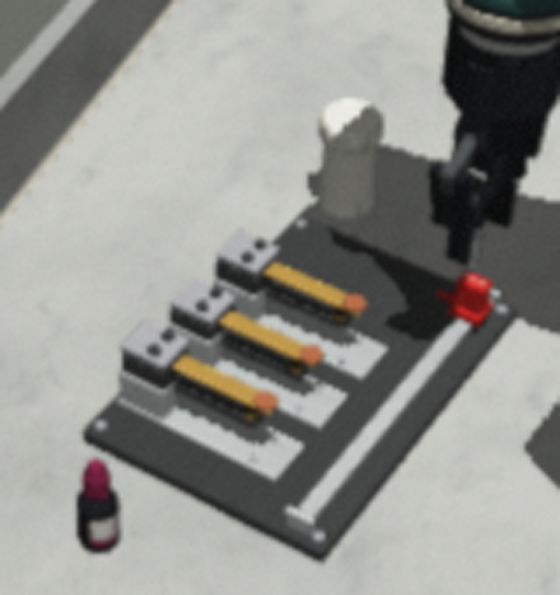

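The open fingers straddle the red grip from above, and all three leaves are level. I'll go down in two stages.

send_rows(increments=[{"translation":[0.002,-0.0026,0.05],"rot":[0,0,0.0015]},{"translation":[0.002,-0.0026,0.1],"rot":[0,0,0.0015]},{"translation":[0.002,-0.0026,0.14],"rot":[0,0,0.0015]},{"translation":[0.002,-0.0026,0.16],"rot":[0,0,0.0015]},{"translation":[0.002,-0.0026,0.18],"rot":[0,0,0.0015]}])

```text
clock: 16.42
tool_pos: [0.4596, -0.0301, 0.2236]
orientation: [3.141, -0.0, 2.947]
force: [0.3, -0.4, 0.1]
grip_width: 0.528
```

send_rows(increments=[{"translation":[0,0,0.02],"rot":[0,0,0]},{"translation":[0,0,0.04],"rot":[0,0,0]},{"translation":[0,0,0.06],"rot":[0,0,0]},{"translation":[0,0,0.08],"rot":[0,0,0]},{"translation":[0,0,0.08],"rot":[0,0,0]},{"translation":[0,0,0.08],"rot":[0,0,0]}])

```text
clock: 16.92
tool_pos: [0.4596, -0.0301, 0.2074]
orientation: [3.141, -0.001, 2.947]
force: [0.1, -0.0, 0.6]
grip_width: 0.534
```

```bash
python3 snap.py 7 side; python3 plan.py -52 -100 206
```

```text
[ 0.4594 -0.0303]
clock 16.9667 pos [ 0.4596 -0.0301  0.2076] F [ 0.81 -0.11  0.51] grip 0.533
shift [ 0.0009 -0.0015  0.008 ] rot [ 0.0003 -0.0009  0.0011]
```

View pics/side_7.png

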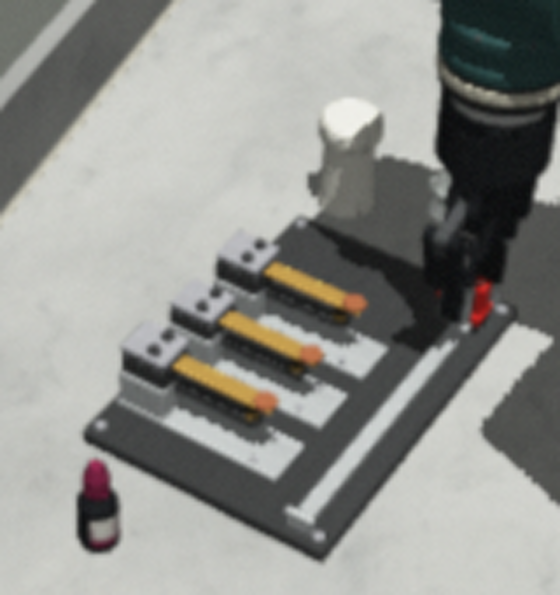

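send_rows(increments=[{"translation":[0,0,0],"rot":[0,0,0]},{"translation":[0,0,0],"rot":[0,0,0]},{"translation":[0,0,0],"rot":[0,0,0]},{"translation":[0,0,0],"rot":[0,0,0]},{"translation":[0,0,0],"rot":[0,0,0]},{"translation":[0,0,0],"rot":[0,0,0]}], gripper=-1, squeeze=20)

```text
clock: 17.47
tool_pos: [0.4597, -0.0302, 0.2078]
orientation: [-3.142, -0.0, 2.947]
force: [-1.8, -0.3, 6.1]
grip_width: 0.161
```

```bash
python3 plan.py -52 -25 207.6
```

```text
[0.4739 0.0432]
clock 17.4667 pos [ 0.4597 -0.0302  0.2078] F [-1.75 -0.27  6.15] grip 0.161
shift [0.0012 0.3738 0.0012] rot [-0.0002 -0.0001  0.001 ]
```

send_rows(increments=[{"translation":[0,0.03,0],"rot":[0,0,0]},{"translation":[0,0.08,0],"rot":[0,0,0]},{"translation":[0,0.13,0],"rot":[0,0,0]},{"translation":[0,0.18,0],"rot":[0,0,0]},{"translation":[0,0.23,0],"rot":[0,0,0]},{"translation":[0,0.28,0],"rot":[0,0,0]},{"translation":[0,0.33,0],"rot":[0,0,0]},{"translation":[0,0.36,0],"rot":[0,0,0]},{"translation":[0,0.374,0],"rot":[0,0,0]},{"translation":[0,0.374,0],"rot":[0,0,0]},{"translation":[0,0.374,0],"rot":[0,0,0]}])

```text
clock: 18.38
tool_pos: [0.4742, 0.0434, 0.2079]
orientation: [3.141, 0.0, 2.948]
force: [0.9, 0.6, 3.6]
grip_width: 0.156
```

```bash
python3 snap.py 8 side; python3 plan.py -52 -25 207.6
```

```text
[0.4739 0.0432]
clock 18.4333 pos [0.4742 0.0432 0.2079] F [0.39 1.2  2.5 ] grip 0.158
shift [ 0.0013 -0.      0.0013] rot [ 0.001  -0.0001  0.0011]
```

View pics/side_8.png

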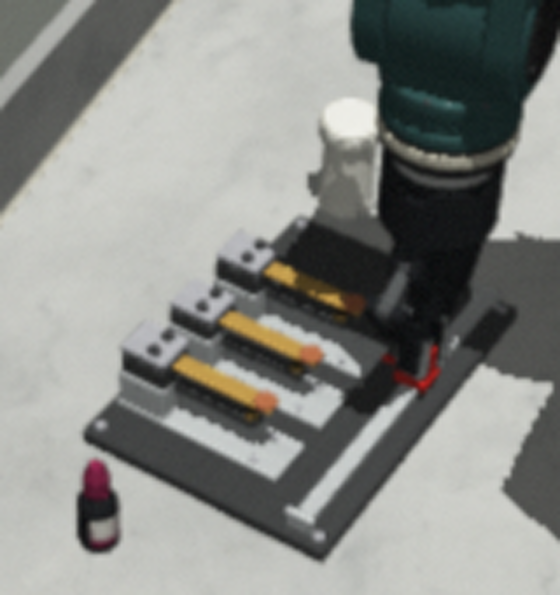

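The pointer moved with the gripper and the arrow now faces the right spring. I'll release and lift.

send_rows(increments=[{"translation":[0,0,0],"rot":[0,0,0]},{"translation":[0,0,0],"rot":[0,0,0]},{"translation":[0,0,0],"rot":[0,0,0]},{"translation":[0,0,0],"rot":[0,0,0]},{"translation":[0,0,-0.04],"rot":[0,0,0]},{"translation":[0,0,-0.12],"rot":[0,0,0]},{"translation":[0,0,-0.24],"rot":[0,0,0]},{"translation":[0,0,-0.36],"rot":[0,0,0]},{"translation":[0,0,-0.36],"rot":[0,0,0]}], gripper=0.06)

```text
clock: 19.18
tool_pos: [0.4751, 0.0431, 0.2841]
orientation: [3.141, 0.005, 2.947]
force: [1.2, -0.3, 0.5]
grip_width: 0.531
```

```bash
python3 snap.py 9 side; python3 plan.py -52 -25 280; python3 - <<'E'
from h import *
from plan import *
from bench import eyes
C=eyes.calibration("side")
im=cv2.imread("pics/side_9_full.png")
f=8;a,b,c,d=200,265,320,400
big=cv2.resize(im[a:b,c:d],None,fx=f,fy=f,interpolation=cv2.INTER_CUBIC)
def mark(x,y,z,col):
    P=np.r_[jig(x/1e3,y/1e3),z/1e3];u=proj(C,P);cv2.drawMarker(big,(int((u[0]+.5-c)*f),int((u[1]+.5-a)*f)),col,0,16,1);print(x,y,u.round(1))
mark(-26,-25,26.5,(255,255,0)); mark(-52,-25,51,(255,255,255)); mark(0,-25,60,(0,255,0));mark(0,30,60,(0,255,0))
mark(-63,-32,51,(255,0,255));mark(-63,-18,51,(255,0,255));mark(-41,-18,51,(255,0,255));mark(-41,-32,51,(255,0,255))
cv2.imwrite("pics/z9.png",big)
E
```

```text
[0.4739 0.0432]
clock 19.2333 pos [0.4748 0.0431 0.2822] F [-0.06  0.48 -1.6 ] grip 0.528
shift [ 0.0044 -0.0001  0.0108] rot [0.0019 0.008  0.0009]
-26 -25 [359.  231.6]
-52 -25 [369.6 228.4]
0 -25 [350.4 216.9]
0 30 [338.2 230.4]
-63 -32 [375.3 228.5]
-63 -18 [372.4 232. ]
-41 -18 [364.  228.2]
-41 -32 [366.9 224.8]
```

View pics/z9.png

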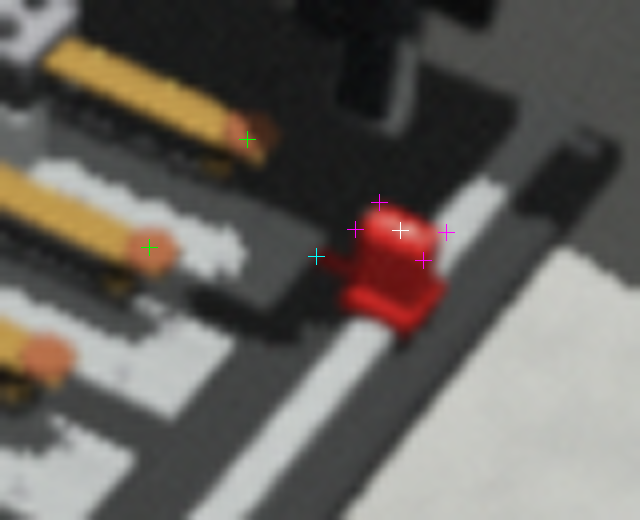

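The pointer stands at the target within about 1–2 mm in the side view. I'll swing left for a top-view check, shutting the gripper on the way.

send_rows(increments=[{"translation":[0,0.18,-0.05],"rot":[0,0,0]},{"translation":[0,0.36,-0.05],"rot":[0.0019,0.008,0.0009]},{"translation":[0,0.54,-0.05],"rot":[0.0019,0.008,0.0009]},{"translation":[0,0.7,-0.05],"rot":[0.0019,0.008,0.0009]},{"translation":[0,0.7,-0.05],"rot":[0.0019,0.008,0.0009]}], gripper=-1)

```text
clock: 19.65
tool_pos: [0.5022, 0.1845, 0.2916]
orientation: [3.141, -0.0, 2.95]
force: [-0.8, 0.6, -0.7]
grip_width: -0.001
```

```bash
python3 snap.py 10 top; python3 plan.py -4 -25 250; python3 - <<'E'
from h import *
from plan import *
from bench import eyes
C=eyes.calibration("top")
im=cv2.imread("pics/top_10_full.png")
f=7;a,b,c,d=200,285,280,365
big=cv2.resize(im[a:b,c:d],None,fx=f,fy=f,interpolation=cv2.INTER_CUBIC)
def mark(x,y,z,col):
    P=np.r_[jig(x/1e3,y/1e3),z/1e3];u=proj(C,P);cv2.drawMarker(big,(int((u[0]+.5-c)*f),int((u[1]+.5-a)*f)),col,0,16,1)
mark(-26,-25,26.5,(255,255,0)); mark(-52,-25,51,(255,255,255)); mark(0,-25,63,(0,255,0))
mark(60,-25,63,(0,255,0))
cv2.imwrite("pics/z10.png",big)
E
```

```text
[0.521  0.0339]
clock 19.7 pos [0.5018 0.1826 0.2915] F [-0.05 -1.07 -0.25] grip -0.0
shift [-0.2363 -0.7114  0.2076] rot [-0.0004 -0.0017  0.0068]
```

View pics/z10.png

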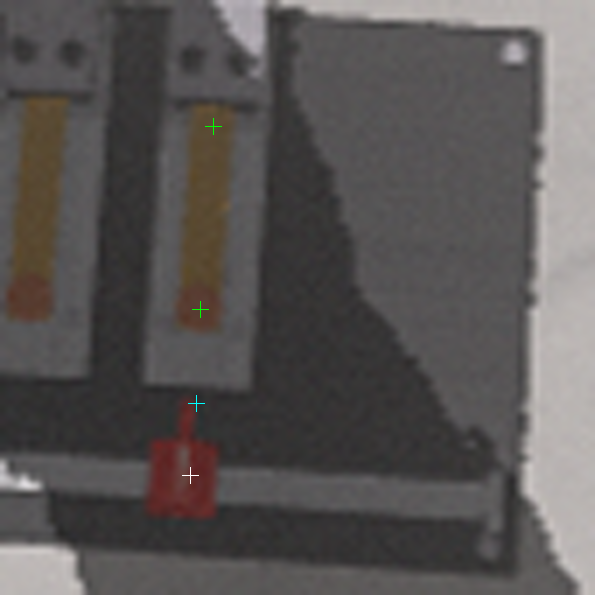

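```bash
python3 - <<'E'
from h import *
from plan import *
from bench import eyes
c,s=np.cos(TH),np.sin(TH);M=np.array([[c,s],[-s,c]])
def J(C,u,z): return (M@(onz(C,u,z)[:2]-T0)*1000).round(1)
for nm,boxR,boxO in(("top",(295,250,315,276),(300,212,316,248)),("side",(355,220,378,245),(326,200,356,222))):
    C=eyes.calibration(nm); im=cv2.imread(f"pics/{nm}_{ {'top':10,'side':9}[nm]}_full.png"); f=4
    big=cv2.resize(im,None,fx=f,fy=f,interpolation=cv2.INTER_CUBIC);h=cv2.cvtColor(big,cv2.COLOR_BGR2HSV)
    red=(cv2.inRange(h,(0,130,50),(5,255,255))|cv2.inRange(h,(174,130,50),(180,255,255)))
    org=cv2.inRange(h,(7,100,50),(28,255,255))
    for lab,m,b in(("red",red,boxR),("org",org,boxO)):
        k=np.zeros_like(m);k[b[1]*f:b[3]*f,b[0]*f:b[2]*f]=m[b[1]*f:b[3]*f,b[0]*f:b[2]*f]
        if nm=="top":
            for v in range(b[1]*f,b[3]*f,6):
                x=np.where(k[v])[0]
                if len(x)>4:
                    u=((x.min()+x.max()+1)/2/f-.5,(v+.5)/f-.5); w=(x.max()-x.min()+1)/f
                    print(lab,np.round(u,1),"w",w,"jig", J(C,u,.0265 if lab=="red" and w<5 else .04 if lab=="red" else .06))
        else:
            y,x=np.where(k); print(nm,lab,len(x),(x.mean()/f,y.mean()/f))
            if lab=="red":
                i=x.argmin();u=(x[i]/f,y[i]/f);print("tip",u,J(C,u,.0265))
E
```

```text
red [306.2 258.6] w 1.5 jig [-29.8 -22.1]
red [306.  260.1] w 1.5 jig [-33.3 -21.8]
red [305.9 261.6] w 1.25 jig [-36.7 -21.7]
red [305.4 263.1] w 8.25 jig [-41.5 -21.2]
red [306.  264.6] w 8.5 jig [-44.8 -22.8]
red [305.6 266.1] w 8.25 jig [-48.3 -22.2]
red [305.6 267.6] w 8.25 jig [-51.7 -22.5]
red [305.4 269.1] w 8.25 jig [-55.1 -22.1]
red [305.2 270.6] w 8.5 jig [-58.5 -22.1]
red [305.5 272.1] w 9.0 jig [-61.8 -22.9]
org [309.9 216.1] w 4.25 jig [ 63.8 -24.4]
org [310.  217.6] w 4.5 jig [ 60.3 -24.9]
org [309.4 219.1] w 4.25 jig [ 56.8 -23.7]
org [309.4 220.6] w 4.75 jig [ 53.3 -24. ]
org [309.4 222.1] w 4.25 jig [ 49.9 -24.2]
org [309.1 223.6] w 4.75 jig [ 46.4 -23.9]
org [309.1 225.1] w 4.75 jig [ 42.9 -24.1]
org [309.2 226.6] w 4.5 jig [ 39.5 -24.6]
org [309.1 228.1] w 5.25 jig [ 36.  -24.6]
org [308.9 229.6] w 4.25 jig [ 32.6 -24.3]
org [308.8 231.1] w 5.0 jig [ 29.1 -24.2]
org [308.8 232.6] w 5.0 jig [ 25.7 -24.5]
org [308.5 234.1] w 5.0 jig [ 22.2 -24.1]
org [308.4 235.6] w 4.75 jig [ 18.8 -24.1]
org [308.2 237.1] w 4.5 jig [ 15.4 -24. ]
org [308.2 238.6] w 5.0 jig [ 12.  -24.3]
org [308.2 240.1] w 5.0 jig [  8.6 -24.5]
org [308.1 241.6] w 4.75 jig [  5.1 -24.5]
org [307.9 243.1] w 5.75 jig [  1.7 -24.1]
org [307.8 244.6] w 5.0 jig [ -1.7 -24.1]
org [308.4 246.1] w 3.25 jig [ -5.  -25.7]
side red 2571 (np.float64(368.4838584208479), np.float64(233.54774406845584))
tip (np.float64(359.5), np.float64(232.5)) [-28.5 -22.9]
side org 2937 (np.float64(340.43403132448077), np.float64(212.58878106911814))
```

Top view: the arrow is at jig y -22.1 and the leaf at -24.3, so the pointer is about 2 mm too far left. I'll regrip it and nudge it 2.2 mm before the confirming press.

```bash
python3 plan.py -52 -25 260
```

```text
[0.4739 0.0432]
clock 19.7 pos [0.5018 0.1826 0.2915] F [-0.05 -1.07 -0.25] grip -0.0
shift [ 0.0038 -0.7106  0.1578] rot [-0.0004 -0.0017  0.0068]
```

send_rows(increments=[{"translation":[0.001,-0.18,0],"rot":[0,0,0.003]},{"translation":[0.0038,-0.36,0],"rot":[-0.0004,-0.0017,0.0068]},{"translation":[0.0038,-0.54,0],"rot":[-0.0004,-0.0017,0.0068]},{"translation":[0.0038,-0.71,0.05],"rot":[-0.0004,-0.0017,0.0068]},{"translation":[0.0038,-0.7106,0.1],"rot":[-0.0004,-0.0017,0.0068]},{"translation":[0.0038,-0.7106,0.155],"rot":[-0.0004,-0.0017,0.0068]},{"translation":[0.0038,-0.7106,0.155],"rot":[-0.0004,-0.0017,0.0068]},{"translation":[0.0038,-0.7106,0.155],"rot":[-0.0004,-0.0017,0.0068]}], gripper=0.06)

```text
clock: 20.37
tool_pos: [0.4734, 0.0427, 0.2602]
orientation: [-3.141, -0.002, 2.946]
force: [-1.0, 1.0, 0.5]
grip_width: 0.532
```

```bash
python3 plan.py -52 -25 207.5
```

```text
[0.4739 0.0432]
clock 20.3667 pos [0.4734 0.0427 0.2602] F [-1.03  1.    0.54] grip 0.532
shift [-0.0023  0.0032  0.2636] rot [-0.0005 -0.0031 -0.0017]
```

send_rows(increments=[{"translation":[-0.0023,0.0032,0.05],"rot":[0,-0.003,-0.0017]},{"translation":[-0.0023,0.0032,0.1],"rot":[0,-0.003,-0.0017]},{"translation":[-0.0023,0.0032,0.15],"rot":[0,-0.003,-0.0017]},{"translation":[-0.0023,0.0032,0.19],"rot":[0,-0.003,-0.0017]},{"translation":[-0.0023,0.0032,0.22],"rot":[0,-0.003,-0.0017]},{"translation":[-0.0023,0.0032,0.245],"rot":[0,-0.003,-0.0017]},{"translation":[-0.0023,0.0032,0.26],"rot":[0,-0.003,-0.0017]},{"translation":[-0.0023,0.0032,0.26],"rot":[0,-0.003,-0.0017]},{"translation":[-0.0023,0.0032,0.26],"rot":[0,-0.003,-0.0017]}])

```text
clock: 21.12
tool_pos: [0.474, 0.0433, 0.2084]
orientation: [-3.141, -0.0, 2.947]
force: [0.1, 0.2, -0.6]
grip_width: 0.531
```

send_rows(increments=[{"translation":[0,0,0],"rot":[0,0,0]},{"translation":[0,0,0],"rot":[0,0,0]},{"translation":[0,0,0],"rot":[0,0,0]},{"translation":[0,0,0],"rot":[0,0,0]},{"translation":[0,0,0],"rot":[0,0,0]},{"translation":[0,0,0],"rot":[0,0,0]}], gripper=-1)

```text
clock: 21.62
tool_pos: [0.4741, 0.0433, 0.2087]
orientation: [-3.141, 0.001, 2.947]
force: [0.5, 0.4, 6.0]
grip_width: 0.156
```

```bash
python3 plan.py -52 -27.2 207.5
```

```text
[0.4735 0.0411]
clock 21.6167 pos [0.4741 0.0433 0.2087] F [0.47 0.44 6.02] grip 0.156
shift [ 0.0008 -0.0113  0.0059] rot [-0.0004  0.0011  0.0001]
```

send_rows(increments=[{"translation":[0,-0.004,0],"rot":[0,0,0]},{"translation":[0,-0.008,0],"rot":[0,0,0]},{"translation":[0,-0.0115,0],"rot":[0,0,0]},{"translation":[0,-0.0115,0],"rot":[0,0,0]},{"translation":[0,-0.0115,0],"rot":[0,0,0]},{"translation":[0,-0.0115,0],"rot":[0,0,0]}])

```text
clock: 22.12
tool_pos: [0.4737, 0.041, 0.2087]
orientation: [-3.141, 0.001, 2.947]
force: [-1.2, 0.8, 3.5]
grip_width: 0.154
```

```bash
python3 plan.py -52 -27.2 207.5
```

```text
[0.4735 0.0411]
clock 22.1167 pos [0.4737 0.041  0.2087] F [-1.21  0.82  3.48] grip 0.154
shift [0.0008 0.0005 0.0061] rot [-0.0007  0.0012 -0.    ]
```

Now release, lift, and swing left again for the top view.

send_rows(increments=[{"translation":[0,0,0],"rot":[0,0,0]},{"translation":[0,0,0],"rot":[0,0,0]},{"translation":[0,0,0],"rot":[0,0,0]},{"translation":[0,0,0],"rot":[0,0,0]},{"translation":[0,0,-0.04],"rot":[0,0,0]},{"translation":[0,0,-0.12],"rot":[0,0,0]},{"translation":[0,0,-0.24],"rot":[0,0,0]},{"translation":[0,0,-0.36],"rot":[0,0,0]},{"translation":[0,0.1,-0.4],"rot":[0,0,0]},{"translation":[0,0.3,-0.4],"rot":[0,0,0]},{"translation":[0,0.5,-0.4],"rot":[0,0,0]},{"translation":[0,0.7,-0.4],"rot":[0,0,0]},{"translation":[0,0.7,-0.4],"rot":[0,0,0]}], gripper=0.06)

```text
clock: 23.2
tool_pos: [0.5014, 0.1834, 0.2893]
orientation: [3.14, 0.002, 2.951]
force: [-2.4, -0.4, -1.2]
grip_width: 0.532
```

```bash
python3 snap.py 11 top;  python3 plan.py -4 -25 280; python3 - <<'E'
from h import *
from plan import *
from bench import eyes
c,s=np.cos(TH),np.sin(TH);M=np.array([[c,s],[-s,c]])
C=eyes.calibration("top");f=4
big=cv2.resize(cv2.imread("pics/top_11_full.png"),None,fx=f,fy=f,interpolation=cv2.INTER_CUBIC);h=cv2.cvtColor(big,cv2.COLOR_BGR2HSV)
red=(cv2.inRange(h,(0,130,50),(5,255,255))|cv2.inRange(h,(174,130,50),(180,255,255)))
org=cv2.inRange(h,(7,100,50),(28,255,255))
for lab,m,b in(("red",red,(295,250,315,276)),("org",org,(300,212,316,248))):
    L=[]
    for v in range(b[1]*f,b[3]*f,2):
        x=np.where(m[v,b[0]*f:b[2]*f])[0]+b[0]*f
        if len(x)>4:
            u=((x.min()+x.max()+1)/2/f-.5,(v+.5)/f-.5); w=(x.max()-x.min()+1)/f
            L.append((w<4,*(M@(onz(C,u,.0265 if lab=="red" and w<5 else .04 if lab=="red" else .06)[:2]-T0)*1000)))
    L=np.array(L);
    for k in(0,1):
        if (L[:,0]==k).any(): print(lab,k,(L[:,0]==k).sum(),np.median(L[L[:,0]==k][:,2]).round(2))
E
```

```text
[0.521  0.0339]
clock 23.25 pos [0.5009 0.1811 0.2891] F [-0.6   0.32  0.43] grip 0.527
shift [-0.2384 -0.7035  0.0455] rot [0.0004 0.0023 0.0083]
red 0 22 -24.84
red 1 9 -24.62
org 0 61 -24.22
org 1 2 -24.41
```

View pics/top_11.png

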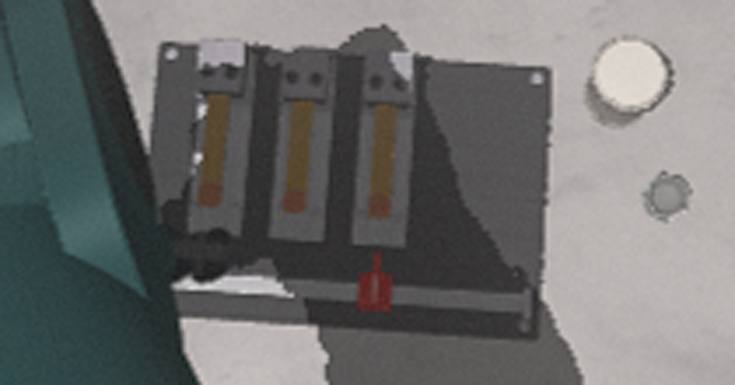

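The pointer is now aligned to within about 0.5 mm: arrow at (377,262), right pad at (379,208). Now the confirming press.

send_rows(increments=[{"translation":[-0.06,-0.18,0],"rot":[0,0,0.004]},{"translation":[-0.12,-0.36,0],"rot":[0.0004,0.0023,0.0083]},{"translation":[-0.18,-0.54,0],"rot":[0.0004,0.0023,0.0083]},{"translation":[-0.2384,-0.7035,0.0455],"rot":[0.0004,0.0023,0.0083]},{"translation":[-0.2384,-0.7035,0.12],"rot":[0.0004,0.0023,0.0083]},{"translation":[-0.2384,-0.7035,0.19],"rot":[0.0004,0.0023,0.0083]},{"translation":[-0.2384,-0.7035,0.23],"rot":[0.0004,0.0023,0.0083]},{"translation":[-0.2384,-0.7035,0.24],"rot":[0.0004,0.0023,0.0083]},{"translation":[-0.2384,-0.7035,0.24],"rot":[0.0004,0.0023,0.0083]}], gripper=-1)

```text
clock: 24.0
tool_pos: [0.5208, 0.0339, 0.2411]
orientation: [-3.141, -0.001, 2.947]
force: [0.2, 0.9, -0.0]
grip_width: -0.002
```

```bash
python3 plan.py -4 -25 234
```

```text
[0.521  0.0339]
clock 24.0 pos [0.5208 0.0339 0.2411] F [ 0.22  0.91 -0.01] grip -0.002
shift [-0.0011  0.0005  0.0355] rot [-0.0003 -0.0016  0.    ]
```

send_rows(increments=[{"translation":[-0.001,0.0005,0.008],"rot":[0,-0.0016,0]},{"translation":[-0.001,0.0005,0.016],"rot":[0,-0.0016,0]},{"translation":[-0.001,0.0005,0.022],"rot":[0,-0.0016,0]},{"translation":[-0.001,0.0005,0.026],"rot":[0,-0.0016,0]},{"translation":[-0.001,0.0005,0.028],"rot":[0,-0.0016,0]},{"translation":[-0.001,0.0005,0.03],"rot":[0,-0.0016,0]},{"translation":[-0.001,0.0005,0.032],"rot":[0,-0.0016,0]},{"translation":[-0.001,0.0005,0.034],"rot":[0,-0.0016,0]},{"translation":[-0.001,0.0005,0.036],"rot":[0,-0.0016,0]},{"translation":[-0.001,0.0005,0.038],"rot":[0,-0.0016,0]},{"translation":[-0.001,0.0005,0.04],"rot":[0,-0.0016,0]},{"translation":[-0.001,0.0005,0.042],"rot":[0,-0.0016,0]},{"translation":[-0.001,0.0005,0.044],"rot":[0,-0.0016,0]},{"translation":[-0.001,0.0005,0.046],"rot":[0,-0.0016,0]},{"translation":[-0.001,0.0005,0.048],"rot":[0,-0.0016,0]},{"translation":[-0.001,0.0005,0.05],"rot":[0,-0.0016,0]},{"translation":[-0.001,0.0005,0.052],"rot":[0,-0.0016,0]},{"translation":[-0.001,0.0005,0.054],"rot":[0,-0.0016,0]}])

```text
clock: 25.5
tool_pos: [0.521, 0.034, 0.2303]
orientation: [-3.141, 0.0, 2.947]
force: [-0.9, 1.3, 2.2]
grip_width: 0.004
```

send_rows(increments=[{"translation":[0,0,0.002],"rot":[0,0,0]},{"translation":[0,0,0.004],"rot":[0,0,0]},{"translation":[0,0,0.006],"rot":[0,0,0]},{"translation":[0,0,0.008],"rot":[0,0,0]},{"translation":[0,0,0.01],"rot":[0,0,0]},{"translation":[0,0,0.012],"rot":[0,0,0]}])

```text
clock: 26.0
tool_pos: [0.5211, 0.034, 0.2279]
orientation: [-3.141, 0.0, 2.947]
force: [-0.1, 0.3, 3.4]
grip_width: 0.004
```

send_rows(increments=[{"translation":[0,0,0.002],"rot":[0,0,0]},{"translation":[0,0,0.004],"rot":[0,0,0]},{"translation":[0,0,0.006],"rot":[0,0,0]},{"translation":[0,0,0.007],"rot":[0,0,0]},{"translation":[0,0,0.007],"rot":[0,0,0]}])

```text
clock: 26.42
tool_pos: [0.5211, 0.034, 0.2265]
orientation: [-3.141, 0.0, 2.947]
force: [-0.1, 1.1, 3.7]
grip_width: 0.0
```

send_rows(increments=[{"translation":[0,0,0.002],"rot":[0,0,0]},{"translation":[0,0,0.004],"rot":[0,0,0]},{"translation":[0,0,0.004],"rot":[0,0,0]}])

```text
clock: 26.67
tool_pos: [0.5211, 0.0339, 0.2258]
orientation: [-3.142, 0.001, 2.947]
force: [-2.0, 0.1, 7.2]
grip_width: 0.004
```

send_rows(increments=[{"translation":[0,0,0.002],"rot":[0,0,0]},{"translation":[0,0,0.003],"rot":[0,0,0]},{"translation":[0,0,0.003],"rot":[0,0,0]}])

```text
clock: 26.92
tool_pos: [0.5211, 0.034, 0.2255]
orientation: [-3.141, 0.001, 2.947]
force: [-3.2, 1.1, 10.7]
grip_width: -0.002
```

On the stop again: 3.7 N just before it, then a steep rise. I'll hold, then lift slowly and swing clear.

send_rows(increments=[{"translation":[0,0,0.0018],"rot":[0,0,0]},{"translation":[0,0,0.0018],"rot":[0,0,0]},{"translation":[0,0,0.0018],"rot":[0,0,0]},{"translation":[0,0,0.0018],"rot":[0,0,0]},{"translation":[0,0,0.0018],"rot":[0,0,0]},{"translation":[0,0,0.0018],"rot":[0,0,0]},{"translation":[0,0,0.0018],"rot":[0,0,0]},{"translation":[0,0,0.0018],"rot":[0,0,0]}])

```text
clock: 27.58
tool_pos: [0.5211, 0.034, 0.2256]
orientation: [-3.142, 0.001, 2.947]
force: [-4.2, 1.0, 9.8]
grip_width: -0.004
```

send_rows(increments=[{"translation":[0,0,-0.02],"rot":[0,0,0]},{"translation":[0,0,-0.04],"rot":[0,0,0]},{"translation":[0,0,-0.07],"rot":[0,0,0]},{"translation":[0,0,-0.12],"rot":[0,0,0]},{"translation":[0,0,-0.22],"rot":[0,0,0]},{"translation":[0,0,-0.36],"rot":[0,0,0]},{"translation":[0.05,0.1,-0.4],"rot":[0,0,0]},{"translation":[0.1,0.3,-0.45],"rot":[0,0,0]},{"translation":[0.15,0.5,-0.5],"rot":[0,0,0]},{"translation":[0.2,0.7,-0.5],"rot":[0,0,0]},{"translation":[0.2,0.8,-0.5],"rot":[0,0,0]},{"translation":[0.2,0.8,-0.5],"rot":[0,0,0]},{"translation":[0.2,0.8,-0.5],"rot":[0,0,0]}])

```text
clock: 28.67
tool_pos: [0.5126, 0.1997, 0.3256]
orientation: [-3.141, 0.001, 2.949]
force: [0.2, 0.5, -0.4]
grip_width: 0.003
```

```bash
python3 snap.py 12
```

```text
(no output)
```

View pics/top_12.png

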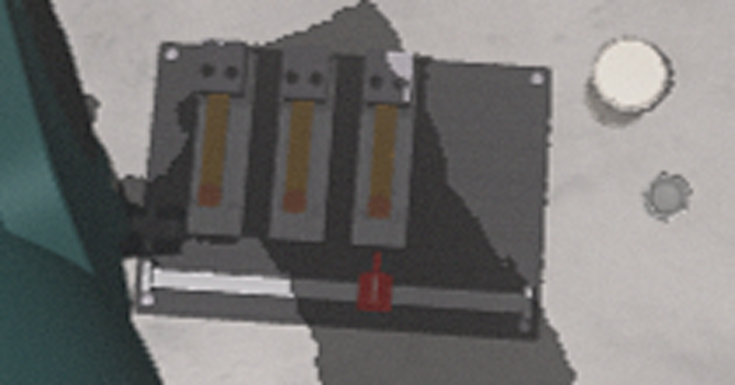

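View pics/side_12.png

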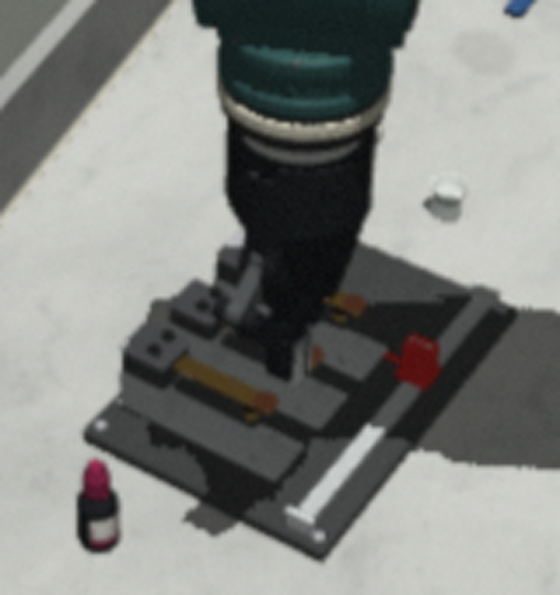

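The pointer's arrow at (377,262) lines up with the right pad at (379,208). The bottle, pot and dish haven't moved, and the arm is clear of everything. I'll hand it in.

```bash
python3 -c "
from bench import r
s=r.get_state();print(s['clock'],s['force'],abs(s['qd']).max());print(r.sign_off())"
```

```text
28.7667 [-0.58740396 -0.75810035 -0.781166  ] 0.015895081394820206
the job is handed in; nothing more can be done
None
```

The right spring is the weak one, and the pointer now points at its middle. I handed the job in at 28.8 s.

**Pressing:** I pressed the springs left, middle, right, each down to its stop and held for at least half a second.

| Spring | Stiffness (N/mm) | Just before the stop (N) | Highest reading on the stop (N, vertical) |
|---|---|---|---|
| Left | about 1 | about 8.5 | about 12.6 |
| Middle | about 1 | about 8.6 | about 14.4 |
| Right (weak) | about 0.4 | about 3.6 | about 11.3 |

The sideways force was up to about 5.8 N, so the highest total reading was about 15.4 N, on the middle spring. Force was read only at the end of each move, with about 1 N of noise. No reading reached 20 N.

**Left spring:** the force sagged once during its hold (to 8.9 N). I pressed it back onto the stop and held it there for another 0.6 s or more.

**Pointer:** the first placement was about 2.2 mm too far left of the leaf's middle in the top view. I gripped it again and moved it 2.2 mm. The top view then showed it within about 0.5 mm.

**Confirming press:** with the pointer in place, the right spring again read 3.7 N just before its stop, then rose steeply to about 10.7 N.

**Final check:** in the last pictures the pointer was still in place, the leaves I could see were back up, and the bottle, pot and dish stood where they were. The arm was clear of everything and the force reading was about zero.

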